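# Pull out the dye strainer tray with the hook and fit its strainer plate

### The arm

A 6-joint arm with a two-finger parallel gripper is mounted at the origin on the work surface. World frame = base frame: x ahead of the robot, y to its left, z up, the work surface at z = 0. Lengths are in m, angles in rad, forces in N, time in s.
With the tool pointing down it reaches from about 0.35 to 0.725 m from the base axis. Payload 4.3 kg.
Tool frame: the origin (TCP) lies midway between the tips of the shut fingers; the grasp point (between the pads) lies grip_point_offset behind it (grip_point_offset is the distance from the TCP to the grasp point, in m); z points along the fingers, y is the direction in which the jaws open and shut (so a half turn about z gives the same grasp; the last joint's range is limited). The gripper opens to 85 mm and grips with 20 to 120 N. Pads are 22 mm wide; open, the fingers measure 114 mm over their backs; the gripper's body (76 mm by 85 mm) begins 54 mm behind the grasp point. The pads swing forward as they close: fully open they stand 13 mm farther back than shut.
Start: joints at [-1.273, 0.377, 0.081, 1.274, 0, 1.46], TCP at [0.228, -0.528, 0.231] pointing down, gripper open.
Joint ranges: [-2.72, 2.72], [-0.84, 1.66], [-1.02, 1.22], [-1.77, 2.12], [-1.37, 1.28], [-3.14, 3.14]. Speed limits (rad/s): [2.57, 2.57, 3.14, 3.14, 3.14, 3.14].

### API

Orientations are given as a unit quaternion [w, x, y, z].
In Python, from cell import * gives the robot as it stands. The module is installed in compiled form; this text tells all that it offers.
- The arm moves only by the tool send_rows, never from a script. Its argument "increments" is a list of rows, each a list of 3 entries, a list of its own where there are three numbers: the shift along the world's x, y, z in m, then the turn, a rotation vector about the world's x, y, z in degrees, then the finger opening in m, from 0 to 0.0854. A call has exactly 8 rows; each row shifts and turns the commanded pose from where the row before left it; what a row does not reach is not made up. A row lasts 1/12 s, in which the tool goes at most 41.7 mm and 7.16 degrees, less where a joint would pass 70% of its speed; a pose out of reach is approached as far as the arm can. A call is refused whole if a number of a shift passes 0.0417 or a number of a turn 7.16, either way. A call with a gripper value outside its range is refused whole. The fingers move at their own pace and stop on an object; "squeeze" is the grip in N (left out, the last holds). Time passes only in rows, so rows that do not move let the fingers close, or fill a call up. It gives the time, the measured TCP pose, the force and the opening at its end, in the units of the state.
- read_state(): the state, without advancing time (a new reading comes with each control period).
- capture(name): name is "scene" or "top" or "wrist"; returns the picture (384x512x3 uint8, red, green, blue); there is no depth.
- camera_params(name): a dict with "fov_y" (degrees; the focal length in pixels is half the picture's height over the tangent of half this angle, whatever the lens; pixels are square), "cx", "cy" (the principal point, pixels), "R" (3x3) and "t" (3): a world point X has camera coordinates R X + t. Camera axes: x right, y down, z forward; pixel columns grow to the right and rows downward; lengths in m; the calibration is good to about 2 mm. A picture is of the moment at which its call begins: read the wrist's pose just before it. camera_params takes no time and is no camera call; for the wrist camera it gives the pose at the moment of the call.
- finish_job(): hands the job in, once; it reports no verdict.
The state is a dict: "t": time; "joints": joint angles; "qd": joint speeds; "joint_torque": joint torques, N m; "tcp_pos": TCP position; "tool_rot": TCP orientation; "force": force on the tool from outside, world axes, zero at the start; "wrist_torque": the same for the moment, N m; "opening": opening from 0.0 (shut) to 1.0 (fully open).
Only numpy, scipy, OpenCV 4.12 (cv2) and the standard library are available. Lean on these libraries where they do the work, as an engineer would, in place of code of your own. Each camera call takes 0.05 s, during which the arm holds its last target.

### The job

Take the T-handled hook from its slanted stand, catch its claw in the finger hole of the filter unit's tray and pull the tray out all the way to its stop, then put the hook back in its stand as it was. Then gently lower the strainer plate into the pulled-out tray, holding it until both pins are through its holes, and let go so that it lies flat. The unit and its tray are wet with dye: do not touch them with the gripper or arm, and leave the iron weight and the dye cup on the far side of the bench where they are.

Things in the scene. Friction and masses are not known exactly. Their poses are not given: they have to be found in the camera images.
- filter_unit: Fixed steel housing, 250 deep (its x) x 200 wide (its y) x 136 high; a pipe stub of 33 mm radius stands on top, up to 204, 170 behind the front. Origin on the bench under the middle of its front face; x points into the housing, so the tray slides out along -x; z up.
- guard_bar (a point): Middle of the fixed 14 mm round guard bar across the unit's front, 180 long along the unit's y, axis 30 in front of its face and 120 above the bench: right above the finger hole while the tray is shut, so the hook must come in slanting under it from the front (-x). Axes as the unit's.
- tray (a joint): Sliding strainer tray in the unit: 0 = shut, grows as it comes out along the unit's -x, stop at 0.160 m. Starts 0 to 0.012. It stays where it is left (friction about 2.5 N, damping 12 N s/m). Aluminium pan 215 long x 168 wide, walls 1.5 to 4 thick, rim 60 above the bench, underside 27 above it.
- tray_hole (a point): Centre of the tray's finger hole at its top face, 60 above the bench; axes as the unit's; moves with the tray. The hole goes vertically through a 4 mm thick flat tongue, 80 wide, reaching 54 in front of the housing when shut. Hole 28 (x) by 40 (y); the strip in front of it (-x) is 10 wide. Under the tongue: 56 mm free space.
- tray_seat (a point): Point in the pan midway between its two pins, on the ledges that carry the plate (40 above the bench); axes as the unit's; moves with the tray, 78 mm behind the hole. Pins at y = +50 and -50 from it: 10 mm diameter, 14 high straight, then a cone to 3 mm at 24 high. Seated, the plate's underside centre is here. Pan 162 wide inside.
- stand: Fixed wooden hook stand, base 160 x 120, 152 high; origin on the bench under the seated hook's handle; x is the way the shank runs forward and down, z up. Two posts (64 apart inside, 104 outside, along y) have sloping ledges with a lip on the low (-x) side; the handle's ends lie on them, the shank rests on a cross rod. The hook lifts straight up out of it and goes back straight down.
- stand_seat (a point): Where the handle's centre is when the hook sits in its stand: 150 above the bench; axes as the stand's.
- hook_grip (a point): Centre of the T-handle of the loose pull hook (0.16 kg). Axes as the stand's when it sits there; then the shank slopes 35 degrees from vertical, forward (+x) and down; it hooks the tray in the same attitude. Handle: flat wooden bar 110 long (y), 24 deep along the shank, 16 thick square to both: grip across the 16 at mid-length, tool slanting along the shank.
- hook_tip (a point): End of the hook's claw (radius 4), at (64, 0, -124) mm from hook_grip in the hook's axes. The 8 mm round shank runs from the handle to (69, 0, -98), where it bends into the 26 mm claw pointing down and 10 degrees back.
- plate_grip (a point): Loose perforated steel strainer plate, 90 (x) x 130 (y) x 6 thick, 0.35 kg, lying flat on the bench; this point is the centre of its handle bar, 36 above the plate's underside. The bar is 80 long (x), 14 wide (y), 16 high, on two legs at x = +-33. Two 14 mm holes at x = 0, y = +50 and -50. Either way round fits.
- plate_base (a point): Centre of the strainer plate's underside; z square to the plate.
- weight_b: Round black iron weight, 72 diameter, 30 high, on the far side (a second one stands near the robot); origin centre of underside. Bystander.
- cup_a: Steel dye cup, 70 diameter, 70 high, with a 90 mm rod handle along its x; origin centre of underside. Bystander.
Mind the look-alikes: they are no part of the job. What is shaped like the part that bears plate_grip but orange or purple is not meant.

How it is judged:
By the outcome, as a careful person would: the job done as asked, in the order asked, and still so for the second after the job is handed in, with the robot touching nothing.
It also fails if it takes over 72 s, if anything falls off the work surface, if the arm or the gripper's body presses on something with over 40 N, if the wrist force passes 120 N, or if a joint passes its speed limit or range.

## Working session

There is one attempt and no reset: what is moved stays moved. The work goes in short steps, Python scripts to look and compute and a tool call to move; the robot and the scene stay as the last step left them, time stands still between calls to the robot, and variables do not carry over. Pictures are saved under pics/ and viewed, and the job is handed in when it is done.

Besides the shell and the picture viewer there is one more tool, called by a JSON object that holds its "api" and its "payload", one argument or row to a line. send_rows: Moves the arm, as the interface text tells. Its arguments: {"type":"object","properties":{"increments":{"type":"array"},"squeeze":{"type":"number"}},"required":["increments"]}

```bash
mkdir -p pics; ls; python3 - <<'E'
from cell import *
import cv2
print(read_state())
for n in ["scene","top","wrist"]:
    p=camera_params(n); print(n,p)
    cv2.imwrite(f"pics/{n}0.png",capture(n)[:,:,::-1])
E
```

```text
pics
{'t': 0.0, 'joints': array([-1.27330279e+00,  3.78097212e-01,  7.95954285e-02,  1.27439399e+00,
       -2.91741182e-05,  1.46049020e+00]), 'qd': array([ 1.41399732e-03, -7.00653682e-05,  8.30666318e-04, -5.84467834e-05,
       -1.38707725e-04,  5.00814439e-04]), 'joint_torque': array([-4.91193769e-04, -4.63608849e+01,  2.69872123e+01,  2.07855063e-02,
       -1.38320120e-04,  6.35614494e-07]), 'tcp_pos': array([ 0.22783559, -0.52720483,  0.23032958]), 'tool_rot': array([-1.04376412e-03,  9.79283807e-01,  2.02489809e-01, -1.12627173e-04]), 'force': array([ 0.53415099,  0.61716352, -0.72914128]), 'wrist_torque': array([-0.05541229,  0.05523817, -0.04533077]), 'opening': 1.002468458237196}
scene {'fov_y': 54.77440589833424, 'cx': 253.27353955995767, 'cy': 193.21891461065945, 'R': array([[-6.94055683e-01,  7.19920937e-01,  7.43728684e-04],
       [ 6.06893634e-01,  5.85644292e-01, -5.37308925e-01],
       [-3.87255505e-01, -3.72470948e-01, -8.43385183e-01]]), 't': array([ 0.39120802, -0.22334974,  1.422463  ])}
top {'fov_y': 51.45407648721291, 'cx': 258.22430202395964, 'cy': 192.65978952806083, 'R': array([[-0.00644674, -0.99995517,  0.00693531],
       [-0.99852877,  0.00606382, -0.05388433],
       [ 0.05383986, -0.00727248, -0.9985231 ]]), 't': array([-0.052132  ,  0.50801347,  1.19846898])}
wrist {'fov_y': 67.88116970609657, 'cx': 257.3256619234919, 'cy': 193.98050860437377, 'R': array([[ 0.39582187, -0.9183251 , -0.00201335],
       [-0.87048984, -0.37590021,  0.31772075],
       [-0.29252776, -0.12400822, -0.94818219]]), 't': array([-0.57373814, -0.0403689 ,  0.3800979 ])}
```

```bash
cd pics; python3 -c "
import cv2
for n in ['scene','top','wrist']:
    cv2.imwrite(n+'0b.png',cv2.resize(cv2.imread(n+'0.png'),(800,600),interpolation=cv2.INTER_CUBIC))"
```

```text
(no output)
```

View pics/scene0b.png

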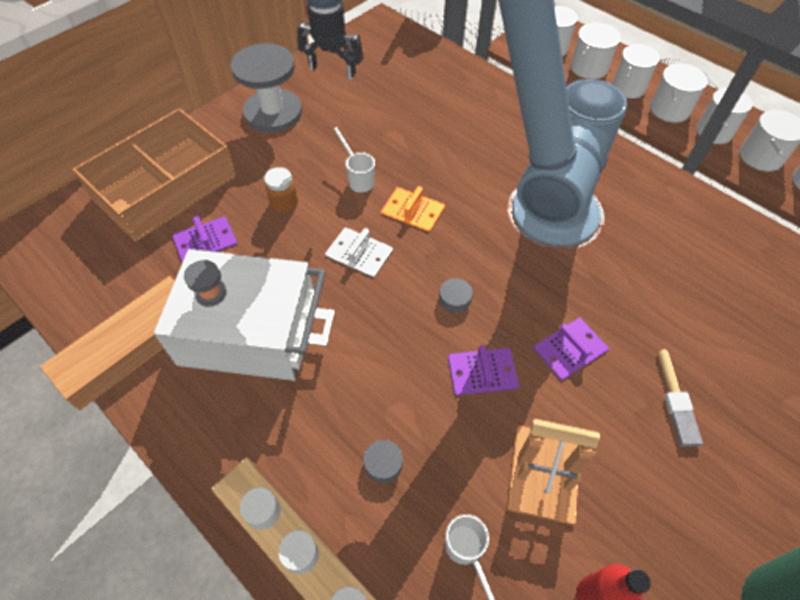

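View pics/top0b.png

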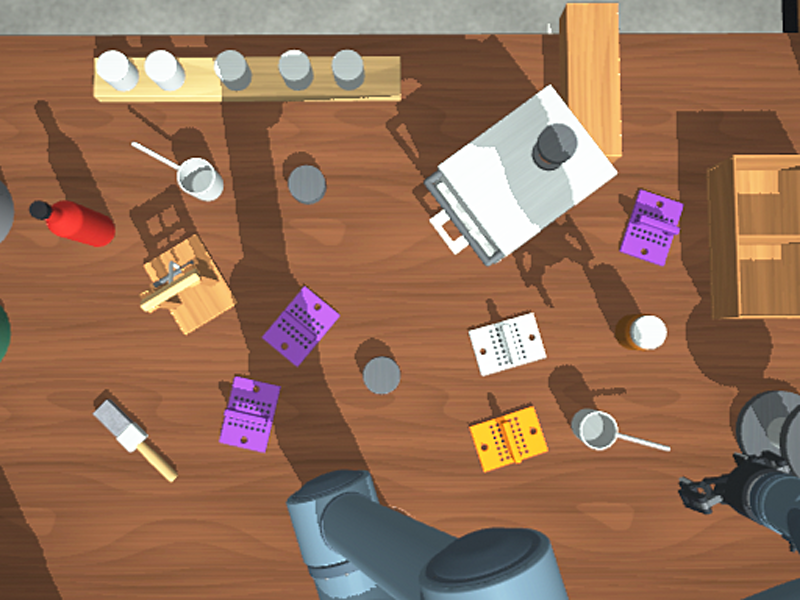

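View pics/wrist0b.png

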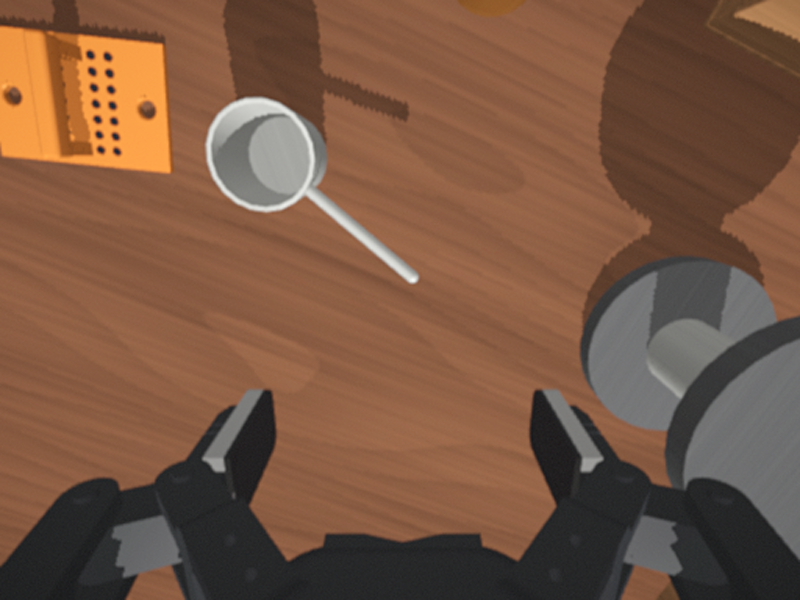

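```bash
cat > h.py <<'E'
from cell import *
import numpy as np, cv2
def params(n): return camera_params(n)
def proj(p,X):
    X=np.atleast_2d(X); c=X@p["R"].T+p["t"]; f=192/np.tan(np.radians(p["fov_y"])/2)
    return np.c_[p["cx"]+f*c[:,0]/c[:,2],p["cy"]+f*c[:,1]/c[:,2]]
def ray(p,uv):
    f=192/np.tan(np.radians(p["fov_y"])/2)
    d=p["R"].T@np.array([(uv[0]-p["cx"])/f,(uv[1]-p["cy"])/f,1]); return -p["R"].T@p["t"],d
def onz(p,uv,z):
    o,d=ray(p,uv); return o+d*(z-o[2])/d[2]
def tri(p1,u1,p2,u2):
    A=[];b=[]
    for p,u in((p1,u1),(p2,u2)):
        o,d=ray(p,u); d/=np.linalg.norm(d); M=np.eye(3)-np.outer(d,d); A.append(M); b.append(M@o)
    return np.linalg.lstsq(np.vstack(A),np.hstack(b),rcond=None)[0]
def crop(img,x0,y0,x1,y1,s,name):
    c=cv2.resize(img[y0:y1,x0:x1],None,fx=s,fy=s,interpolation=cv2.INTER_CUBIC)
    # ticks every 10 px
    for x in range((x0+9)//10*10,x1,10):
        X=int((x-x0+.5)*s); cv2.line(c,(X,0),(X,6 if x%50 else 14),(0,0,255),1); cv2.putText(c,str(x),(X-9,24),0,.32,(0,0,255),1)
    for y in range((y0+9)//10*10,y1,10):
        Y=int((y-y0+.5)*s); cv2.line(c,(0,Y),(6,Y),(0,0,255),1); cv2.putText(c,str(y),(8,Y+4),0,.32,(0,0,255),1)
    cv2.imwrite(name,c)
E
python3 - <<'E'
from h import *
t=cv2.imread('pics/top0.png'); s=cv2.imread('pics/scene0.png')
crop(t,265,45,405,175,5,'pics/c1.png')
crop(s,95,150,225,250,6,'pics/c2.png')
crop(t,80,140,160,220,7,'pics/c3.png')
crop(s,315,255,395,340,7,'pics/c4.png')
crop(t,295,190,355,250,8,'pics/c5.png')
crop(s,200,140,260,185,8,'pics/c6.png')
import cell; print([x for x in dir(cell) if x[0]!='_']); 
print(grip_point_offset)
E
```

```text
['IKError', 'camera_params', 'capture', 'finish_job', 'grip_point_offset', 'read_state']
0.0187
```

View pics/c1.png

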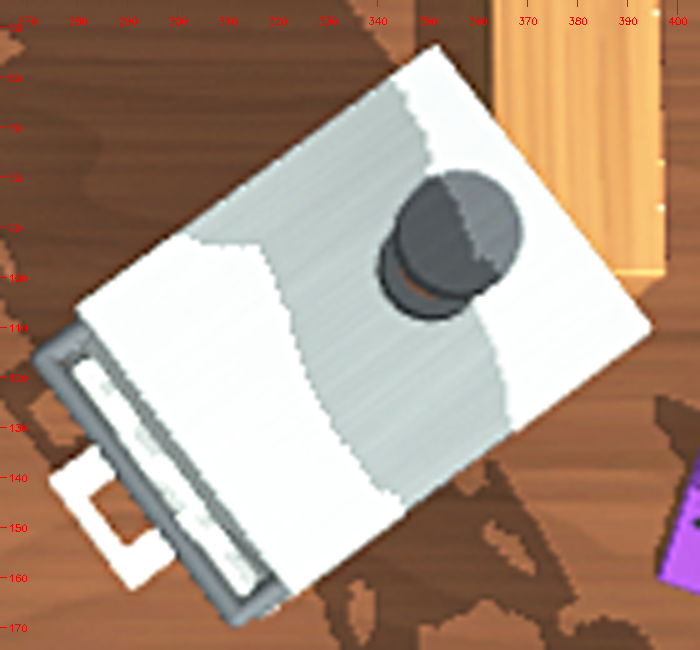

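View pics/c2.png

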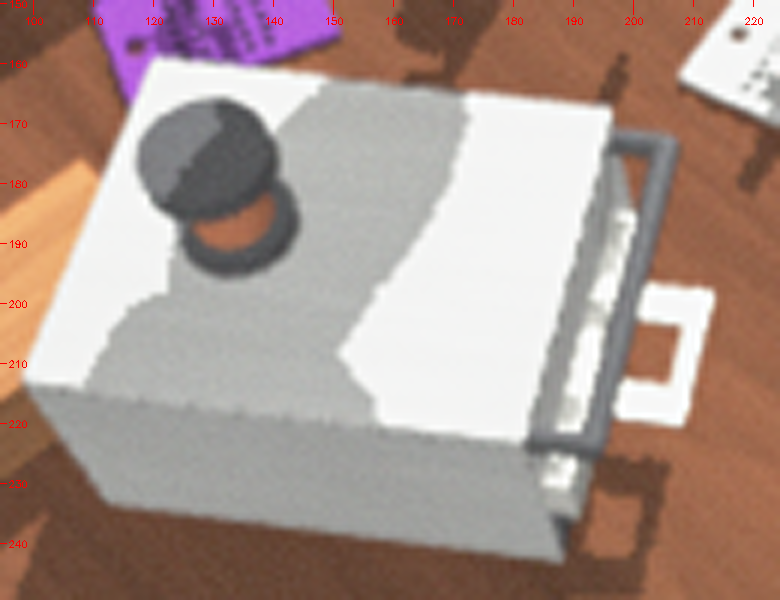

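View pics/c3.png

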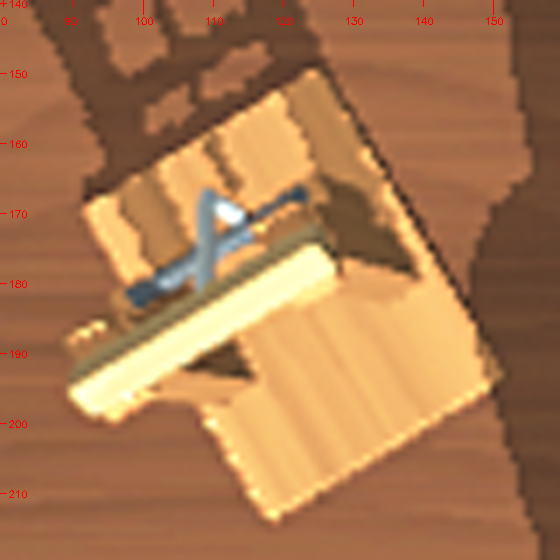

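View pics/c4.png

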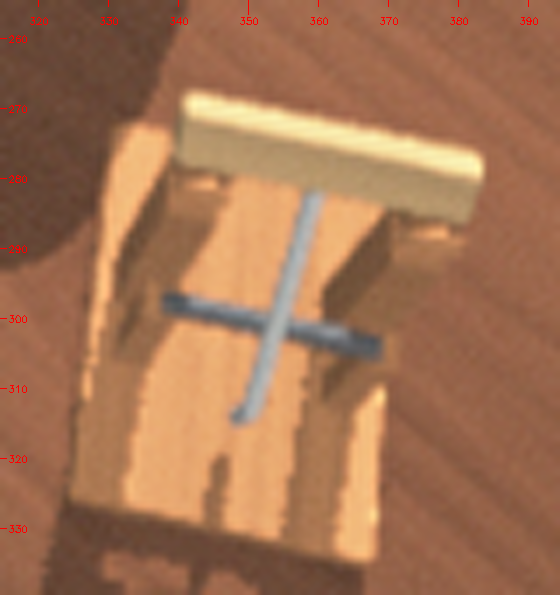

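View pics/c5.png

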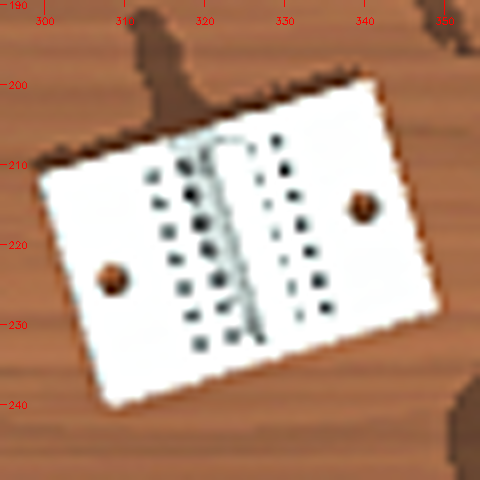

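View pics/c6.png

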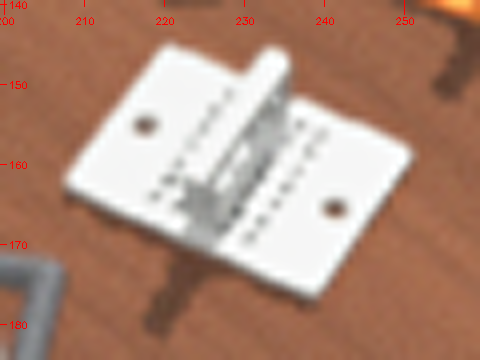

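```bash
cat > fit.py <<'E'
from h import *
from scipy.optimize import least_squares
from scipy.spatial.transform import Rotation as Ro
T=params('top');S=params('scene')
def fit(obs,x0,zfree=False):
    def W(v,X):
        z=v[3] if zfree else 0
        c,s=np.cos(v[2]),np.sin(v[2]); X=np.array(X)
        return np.c_[v[0]+c*X[:,0]-s*X[:,1],v[1]+s*X[:,0]+c*X[:,1],X[:,2]+z]
    X=[o[1] for o in obs]
    def r(v):
        w=W(v,X); return np.concatenate([proj(T if o[0]=='t' else S,w[i])[0]-o[2] for i,o in enumerate(obs)])
    s=least_squares(r,x0,loss='soft_l1'); 
    return s.x,np.round(r(s.x).reshape(-1,2),1)
a=.1
unit=[('t',(0,a,.136),(279.9,105.7)),('t',(0,-a,.136),(322.5,163.9)),('t',(.25,a,.136),(351.9,53.1)),('t',(.25,-a,.136),(395.1,109.9)),
('s',(0,-a,.136),(196.5,167.5)),('s',(0,a,.136),(182.8,224)),('s',(.25,a,.136),(98.7,213.2)),('s',(.25,-a,.136),(120.8,159))]
u,r=fit(unit,[.7,-.2,-.6]); print('unit',u.round(4),np.degrees(u[2]),r.tolist())
def w(v,X,z=0):
    c,s=np.cos(v[2]),np.sin(v[2]); return np.array([v[0]+c*X[0]-s*X[1],v[1]+s*X[0]+c*X[1],X[2]+z])
for n,p,uv in(('t',T,(274.1,140.9)),('t',T,(291.1,162.5)),('s',S,(213.3,197.5)),('s',S,(208.8,220.5))):
    d=onz(p,uv,.06)[:2]-u[:2]; c,s=np.cos(u[2]),np.sin(u[2]); print('tongue corner in unit',n,(c*d[0]+s*d[1]).round(4),(-s*d[0]+c*d[1]).round(4))
th=np.radians(35);d=np.array([np.sin(th),0,-np.cos(th)]);n=np.array([np.cos(th),0,np.sin(th)]);y=np.array([0,1,0])
H=lambda a,b,c:tuple(a*d+b*n+c*y)
hook=[('t',H(-.012,.008,.055),(89.2,194.5)),('t',H(-.012,.008,-.055),(125,174.2)),('t',H(-.012,-.008,.055),(93.8,199.2)),('t',H(-.012,-.008,-.055),(127.8,179.2)),('t',H(.012,.008,.055),(90.2,190.6)),('t',H(.012,.008,-.055),(125.2,171.2)),
('s',H(-.012,-.008,-.055),(340.6,267.8)),('s',H(-.012,-.008,.055),(383.6,276.2)),('s',H(-.012,.008,-.055),(340.2,270.9)),('s',H(-.012,.008,.055),(383.4,279.9)),('s',H(.012,.008,-.055),(339.6,277.8)),('s',H(.012,.008,.055),(381.6,286.2)),('s',(.064,0,-.124),(348.8,313.8))]
h,r=fit(hook,[.55,.3,.3,.15],True); print('hook',h.round(4),np.degrees(h[2]),r.tolist())
b,c=.045,.065
pl=[('t',(0,.05,.006),(308.6,224.5)),('t',(0,-.05,.006),(339.9,215.5)),('t',(b,c,.006),(299.3,210.8)),('t',(b,-c,.006),(341.1,199.3)),('t',(-b,-c,.006),(349.5,228.5)),('t',(-b,c,.006),(308.3,240.5)),
('s',(0,.05,.006),(241.4,165.5)),('s',(0,-.05,.006),(217.6,155.1)),('s',(b,c,.006),(239.3,176.6)),('s',(b,-c,.006),(207.6,162)),('s',(-b,c,.006),(251,158.9)),('s',(-b,-c,.006),(220.8,145.1))]
p,r=fit(pl,[.45,-.15,.2]); print('plate',p.round(4),np.degrees(p[2]),r.tolist())
E
python3 fit.py
```

```text
unit [ 0.6605 -0.1734 -0.9401] -53.86624768389233 [[-0.6, 0.2], [0.3, -0.2], [-0.8, 0.4], [-0.4, 0.5], [0.3, 0.2], [-1.2, -0.7], [-0.8, -0.2], [-0.4, 0.1]]
tongue corner in unit t -0.0587 0.0394
tongue corner in unit t -0.0567 -0.0417
tongue corner in unit s -0.0572 -0.0436
tongue corner in unit s -0.0597 0.0412
hook [0.5229 0.3488 0.539  0.1481] 30.88219035980637 [[-0.1, 1.2], [-0.1, 0.1], [-0.9, 0.8], [0.7, -0.4], [-0.7, 1.1], [-0.5, -0.5], [-0.3, -0.7], [-0.7, 0.0], [0.3, -0.4], [0.3, -0.1], [-1.1, 0.3], [-0.4, 1.2], [-0.8, 0.3]]
plate [ 0.4234 -0.2566  0.268 ] 15.352554401665842 [[-0.0, -0.1], [0.1, 0.0], [0.5, 0.7], [-0.6, 0.7], [-0.7, -0.1], [-0.4, -0.5], [-0.2, 0.1], [-0.0, -0.0], [-0.7, -0.4], [-0.1, 0.1], [-0.1, -0.4], [-0.4, 0.2]]
```

```bash
cat > d.py <<'E'
from h import *
from scipy.spatial.transform import Rotation as Ro
def Rst():
    q=np.array(read_state()['tool_rot']); return Ro.from_quat(q[[1,2,3,0]])
def hookR(yaw,tilt=35,sgn=1):
    th=np.radians(tilt); M=Ro.from_euler('z',yaw,degrees=True)
    d=M.apply([np.sin(th),0,-np.cos(th)]); n=sgn*M.apply([np.cos(th),0,np.sin(th)])
    return Ro.from_matrix(np.c_[np.cross(n,d),n,d])
def downR(yyaw):
    a=np.radians(yyaw); y=np.array([np.cos(a),np.sin(a),0]); z=np.array([0,0,-1.]); return Ro.from_matrix(np.c_[np.cross(y,z),y,z])
def delta(pos,R,lab=''):
    s=read_state(); dp=np.array(pos)-s['tcp_pos']; rv=(R*Rst().inv()).as_rotvec(degrees=True)
    print(lab,'t',round(s['t'],2),'tcp',s['tcp_pos'].round(4),'dp',dp.round(4),'rv',rv.round(2),'|',round(np.linalg.norm(dp),3),round(np.linalg.norm(rv),1),'J',np.degrees(s['joints']).round(0),'F',np.round(s['force'],1),'M',np.round(s['wrist_torque'],2),'op',round(s['opening'],3))
G=np.array([.5229,.3488,.150]); HY=30.9; UY=-53.87; U=np.array([.6605,-.1734])
GO=.0187
def tcp_of(grip,R): return np.array(grip)+GO*R.as_matrix()[:,2]
E
python3 - <<'E'
from d import *
R=hookR(HY); t=tcp_of(G,R)
delta(t-.09*R.as_matrix()[:,2],R,'pre')
print(t)
E
```

```text
pre t 0.15 tcp [ 0.2279 -0.5274  0.2306] dp [ 0.2599  0.8552 -0.0222] rv [-12.15 -37.67  94.14] | 0.894 102.1 J [-73.  22.   5.  73.   0.  84.] F [-0.6 -0.2 -0.6] M [-0.02 -0.    0.01] op 0.999
[0.5321035  0.35430818 0.13468186]
```

{"api": "send_rows", "payload": {
  "increments": [
    [[0.018, 0.0356, 0.003], [-0.506, -1.57, 3.92], 0.085],
    [[0.018, 0.0356, 0.003], [-0.506, -1.57, 3.92], 0.085],
    [[0.018, 0.0356, 0.003], [-0.506, -1.57, 3.92], 0.085],
    [[0.018, 0.0356, 0.003], [-0.506, -1.57, 3.92], 0.085],
    [[0.018, 0.0356, 0.003], [-0.506, -1.57, 3.92], 0.085],
    [[0.018, 0.0356, 0.003], [-0.506, -1.57, 3.92], 0.085],
    [[0.018, 0.0356, 0.003], [-0.506, -1.57, 3.92], 0.085],
    [[0.018, 0.0356, 0.003], [-0.506, -1.57, 3.92], 0.085]
  ]
}}

```text
t: 0.82
tcp_pos: [0.3723, -0.241, 0.2553]
tool_rot: [0.056, 0.881, 0.459, 0.099]
force: [0.4, -0.0, 0.3]
opening: 0.996
```

{"api": "send_rows", "payload": {
  "increments": [
    [[0.018, 0.0356, 0], [-0.506, -1.57, 3.92], 0.085],
    [[0.018, 0.0356, 0], [-0.506, -1.57, 3.92], 0.085],
    [[0.018, 0.0356, 0], [-0.506, -1.57, 3.92], 0.085],
    [[0.018, 0.0356, 0], [-0.506, -1.57, 3.92], 0.085],
    [[0.0037, 0.0356, 0], [-0.506, -1.57, 3.92], 0.085],
    [[0.0037, 0.0356, 0], [-0.506, -1.57, 3.92], 0.085],
    [[0.0037, 0.0356, 0], [-0.506, -1.57, 3.92], 0.085],
    [[0.0037, 0.0356, 0], [-0.506, -1.57, 3.92], 0.085]
  ]
}}

```text
t: 1.48
tcp_pos: [0.4583, 0.0435, 0.2551]
tool_rot: [0.107, 0.706, 0.674, 0.189]
force: [1.5, 0.7, 0.1]
opening: 0.993
```

{"api": "send_rows", "payload": {
  "increments": [
    [[0.0037, 0.0356, 0], [-0.506, -1.57, 3.92], 0.085],
    [[0.0037, 0.0356, 0], [-0.506, -1.57, 3.92], 0.085],
    [[0.0037, 0.0356, -0.004], [-0.506, -1.57, 3.92], 0.06],
    [[0.0037, 0.0356, -0.008], [-0.506, -1.57, 3.92], 0.06],
    [[0.0037, 0.0356, -0.008], [-0.506, -1.57, 3.92], 0.05],
    [[0.0037, 0.0356, -0.008], [-0.506, -1.57, 3.92], 0.05],
    [[0.0037, 0.0356, -0.008], [-0.506, -1.57, 3.92], 0.05],
    [[0.0037, 0.0356, -0.008], [-0.506, -1.57, 3.92], 0.05]
  ]
}}

```text
t: 2.15
tcp_pos: [0.4876, 0.3283, 0.2106]
tool_rot: [0.149, 0.469, 0.83, 0.263]
force: [1.0, 0.1, 0.2]
opening: 0.586
```

```bash
python3 - <<'E'
from d import *
R=hookR(HY); t=tcp_of(G,R)
delta(t-.09*R.as_matrix()[:,2],R,'pre')
p=params('wrist'); im=capture('wrist')[:,:,::-1]
np.savez('w1.npz',**p)
cv2.imwrite('pics/w1.png',im); crop(np.ascontiguousarray(im),0,0,512,384,1.56,'pics/w1b.png')
s=capture('scene')[:,:,::-1]; cv2.imwrite('pics/s1.png',s)
E
```

```text
pre t 2.15 tcp [0.4876 0.3283 0.2106] dp [ 0.0002 -0.0005 -0.0022] rv [-0.03  0.14 -0.16] | 0.002 0.2 J [ 26.  -3. -41.  17.   3.  86.] F [1.  0.1 0.2] M [-0.25  0.42 -0.07] op 0.586
```

View pics/w1b.png

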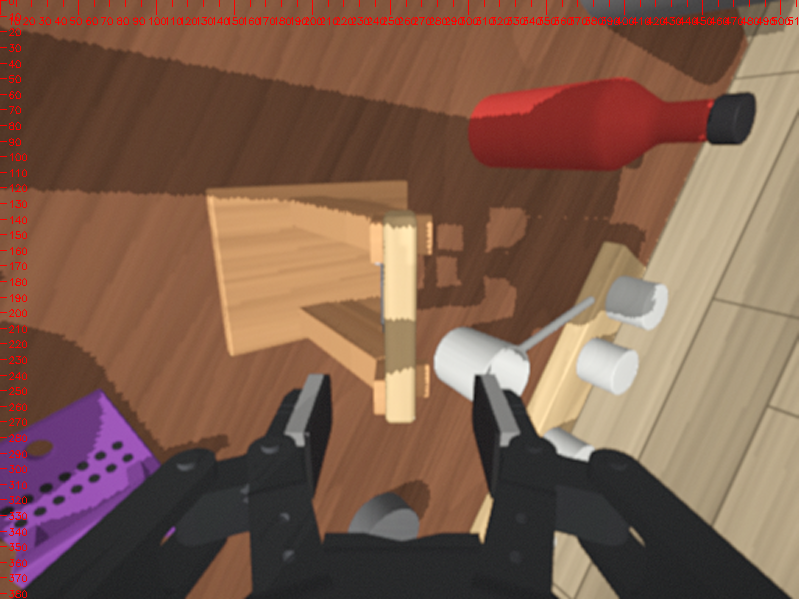

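View pics/s1.png

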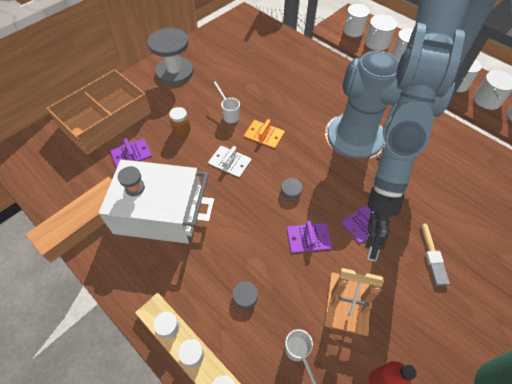

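```bash
python3 - <<'E'
from d import *
p=dict(np.load('w1.npz')); im=cv2.imread('pics/w1.png')
crop(im,225,120,290,280,4,'pics/w1c.png')
c=cv2.imread('pics/w1c.png')
R=hookR(HY).as_matrix() # x=hook y, y=n, z=d
for z,col in((.150,(255,0,0)),(.148,(0,200,0))):
  Gz=G.copy();Gz[2]=z
  pts=[Gz+R@np.array([sy*.055,sn*.008,-.012]) for sy,sn in((1,1),(1,-1),(-1,-1),(-1,1))]
  q=proj(p,np.array(pts)); print(q.round(1).tolist())
  cv2.polylines(c,[np.int32((q-[225,120]+.5)*4)],True,col,1)
cv2.imwrite('pics/w1c.png',c)
E
```

```text
[[267.3, 139.4], [244.7, 139.4], [246.3, 273.5], [265.6, 273.5]]
[[265.6, 139.1], [243.1, 139.1], [244.9, 272.4], [264.2, 272.4]]
```

View pics/w1c.png

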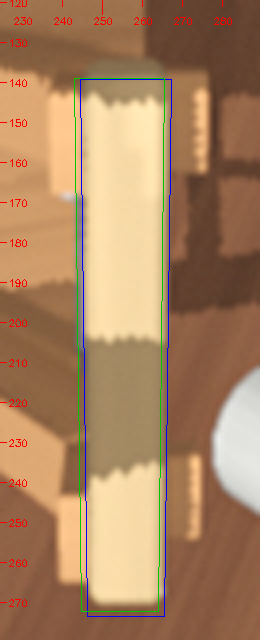

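{"api": "send_rows", "payload": {
  "increments": [
    [[0.0055, 0.0034, -0.0095], [0, 0, 0], 0.05],
    [[0.0055, 0.0034, -0.0095], [0, 0, 0], 0.05],
    [[0.0055, 0.0034, -0.0095], [0, 0, 0], 0.05],
    [[0.0055, 0.0034, -0.0095], [0, 0, 0], 0.05],
    [[0.0055, 0.0034, -0.0095], [0, 0, 0], 0.05],
    [[0.0055, 0.0034, -0.0095], [0, 0, 0], 0.05],
    [[0.0055, 0.0034, -0.0095], [0, 0, 0], 0.05],
    [[0.0052, 0.0035, -0.0094], [0, 0, 0], 0.05]
  ]
}}

```text
t: 2.92
tcp_pos: [0.5323, 0.3531, 0.1348]
tool_rot: [0.149, 0.471, 0.829, 0.262]
force: [-0.4, 0.5, 0.1]
opening: 0.587
```

```bash
python3 - <<'E'
from d import *
R=hookR(HY); t=tcp_of(G,R)+[-.0008,.0013,0]
delta(t,R,'grip')
im=np.ascontiguousarray(capture('wrist')[:,:,::-1])
crop(im,100,100,420,340,2.4,'pics/w2.png')
E
```

```text
grip t 2.92 tcp [0.5323 0.3531 0.1348] dp [-0.001   0.0025 -0.0001] rv [-0.05  0.04  0.13] | 0.003 0.1 J [ 27.   9. -42.   5.   2.  87.] F [-0.4  0.5  0.1] M [-0.25  0.42  0.04] op 0.587
```

View pics/w2.png

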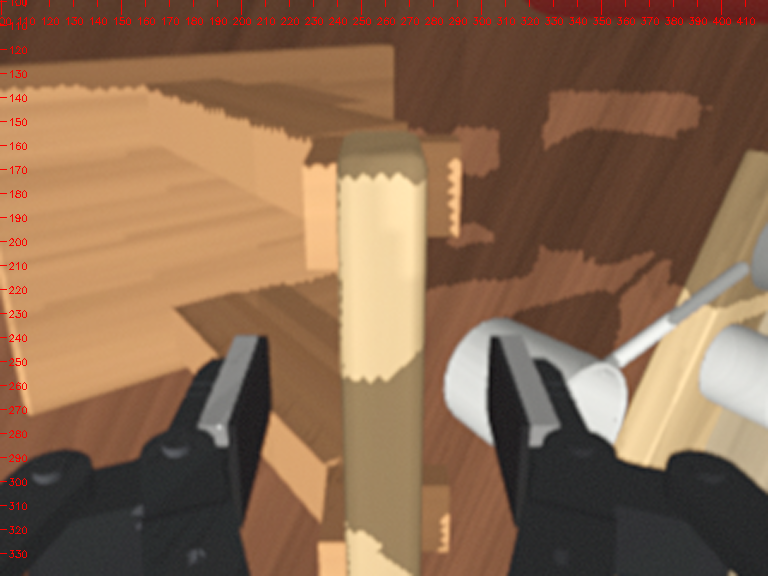

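{"api": "send_rows", "payload": {
  "increments": [
    [[-0.001, 0.0024, 0], [0, 0, 0], 0.05],
    [[0, 0, 0], [0, 0, 0], 0.02],
    [[0, 0, 0], [0, 0, 0], 0.012],
    [[0, 0, 0], [0, 0, 0], 0.005],
    [[0, 0, 0], [0, 0, 0], 0.0],
    [[0, 0, 0], [0, 0, 0], 0.0],
    [[0, 0, 0], [0, 0, 0], 0.0],
    [[0, 0, 0], [0, 0, 0], 0.0]
  ],
  "squeeze": 80
}}

```text
t: 3.63
tcp_pos: [0.5311, 0.3561, 0.1365]
tool_rot: [0.149, 0.471, 0.829, 0.263]
force: [-4.3, -3.4, 5.9]
opening: 0.17
```

```bash
python3 - <<'E'
from d import *
R=hookR(HY); t=tcp_of(G,R)+[-.0008,.0013,0]
delta(t,R,'grip')
im=np.ascontiguousarray(capture('wrist')[:,:,::-1])
crop(im,100,100,420,340,2.4,'pics/w3.png')
E
```

```text
grip t 3.63 tcp [0.5311 0.3561 0.1365] dp [ 0.0002 -0.0005 -0.0018] rv [-0.09  0.14  0.07] | 0.002 0.2 J [ 27.   9. -42.   5.   2.  87.] F [-4.3 -3.4  5.9] M [-0.4   0.59  0.01] op 0.17
```

View pics/w3.png

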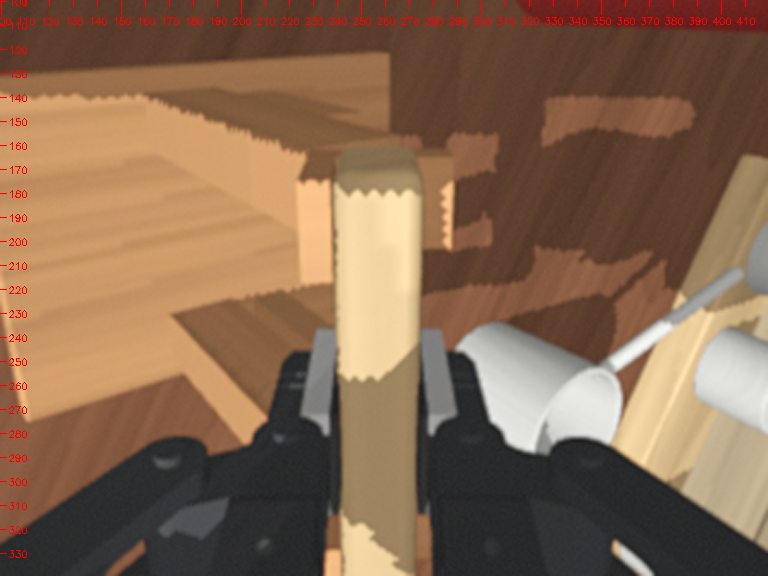

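{"api": "send_rows", "payload": {
  "increments": [
    [[0, 0, 0.005], [0, 0, 0], 0.0],
    [[0, 0, 0.012], [0, 0, 0], 0.0],
    [[0, 0, 0.018], [0, 0, 0], 0.0],
    [[0, 0, 0.02], [0, 0, 0], 0.0],
    [[0, 0, 0.02], [0, 0, 0], 0.0],
    [[0, 0, 0.02], [0, 0, 0], 0.0],
    [[0, 0, 0.02], [0, 0, 0], 0.0],
    [[0, 0, 0.01], [0, 0, 0], 0.0]
  ]
}}

```text
t: 4.35
tcp_pos: [0.532, 0.3567, 0.2639]
tool_rot: [0.15, 0.47, 0.829, 0.264]
force: [-0.4, 1.5, -1.5]
opening: 0.174
```

```bash
cat >> d.py <<'E'
def unit(x,y,z):
    a=np.radians(UY); return np.array([U[0]+np.cos(a)*x-np.sin(a)*y,U[1]+np.sin(a)*x+np.cos(a)*y,z])
def tcp_tip(x,y,z,yaw=UY): # tcp for hook tip at unit coords
    R=hookR(yaw); return tcp_of(unit(x-.064,y,z+.124),R),R
E
python3 - <<'E'
from d import *
delta(*tcp_tip(-.12,-.001,.09),'standoff')
im=np.ascontiguousarray(capture('scene')[:,:,::-1])
crop(im,290,200,430,340,4.2,'pics/s2.png')
im=np.ascontiguousarray(capture('wrist')[:,:,::-1])
crop(im,0,0,512,384,1.56,'pics/w4.png')
E
```

```text
standoff t 4.35 tcp [0.532  0.3567 0.2639] dp [ 0.0256 -0.3907 -0.0653] rv [ 6.000e-02  3.400e-01 -8.471e+01] | 0.397 84.7 J [ 27.   1. -29.  25.   2.  87.] F [-0.4  1.5 -1.5] M [-0.32  0.49  0.07] op 0.174
```

View pics/s2.png

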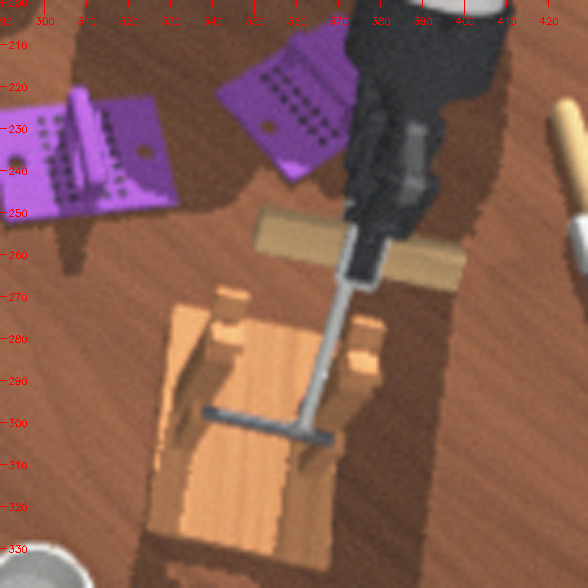

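View pics/w4.png

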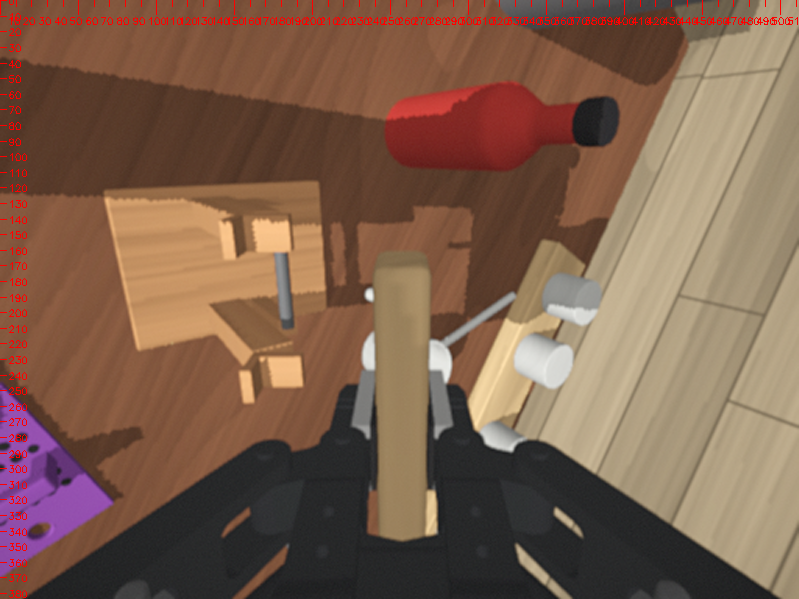

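{"api": "send_rows", "payload": {
  "increments": [
    [[0.0016, -0.0244, 0], [0, 0, -5.3], 0.0],
    [[0.0016, -0.0244, 0], [0, 0, -5.3], 0.0],
    [[0.0016, -0.0244, 0], [0, 0, -5.3], 0.0],
    [[0.0016, -0.0244, 0], [0, 0, -5.3], 0.0],
    [[0.0016, -0.0244, 0], [0, 0, -5.3], 0.0],
    [[0.0016, -0.0244, 0], [0, 0, -5.3], 0.0],
    [[0.0016, -0.0244, 0], [0, 0, -5.3], 0.0],
    [[0.0016, -0.0244, 0], [0, 0, -5.3], 0.0]
  ]
}}

```text
t: 5.12
tcp_pos: [0.5424, 0.1596, 0.2584]
tool_rot: [0.233, 0.74, 0.602, 0.189]
force: [0.1, 1.1, -0.7]
opening: 0.17
```

{"api": "send_rows", "payload": {
  "increments": [
    [[0.0016, -0.0244, 0], [0, 0, -5.3], 0.0],
    [[0.0016, -0.0244, -0.005], [0, 0, -5.3], 0.0],
    [[0.0016, -0.0244, -0.01], [0, 0, -5.3], 0.0],
    [[0.0016, -0.0244, -0.01], [0, 0, -5.3], 0.0],
    [[0.0016, -0.0244, -0.01], [0, 0, -5.3], 0.0],
    [[0.0016, -0.0244, -0.01], [0, 0, -5.3], 0.0],
    [[0.0016, -0.0244, -0.01], [0, 0, -5.3], 0.0],
    [[0.0016, -0.0244, -0.01], [0, 0, -5.2], 0.0]
  ]
}}

```text
t: 5.78
tcp_pos: [0.5554, -0.0351, 0.1932]
tool_rot: [0.286, 0.907, 0.294, 0.092]
force: [-0.2, 0.1, -1.0]
opening: 0.173
```

```bash
python3 - <<'E'
from d import *
delta(*tcp_tip(-.12,-.001,.09),'standoff')
for n in('scene','top','wrist'):
  p=params(n); np.savez(f'k5_{n}.npz',**p)
  im=np.ascontiguousarray(capture(n)[:,:,::-1]); cv2.imwrite(f'pics/k5_{n}.png',im)
  if n=='scene': crop(im,150,130,280,240,6,'pics/s5.png')
  if n=='top': crop(im,230,80,340,190,5.4,'pics/t5.png')
  if n=='wrist': crop(im,0,0,512,384,1.56,'pics/w5.png')
E
```

```text
standoff t 5.78 tcp [ 0.5554 -0.0351  0.1932] dp [0.0021 0.001  0.0055] rv [ 0.04 -0.07  0.21] | 0.006 0.2 J [  6.   8. -30.  33. -30. 145.] F [-0.2  0.1 -1. ] M [0.56 0.39 0.  ] op 0.173
```

View pics/s5.png

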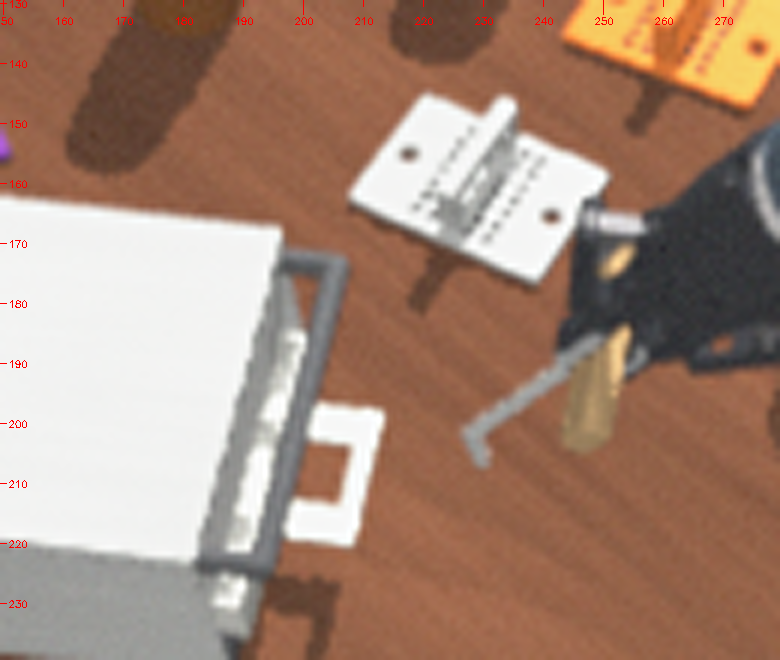

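View pics/t5.png

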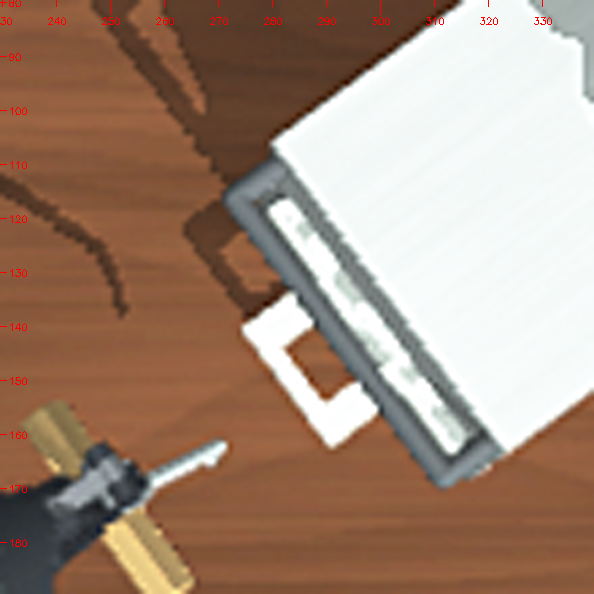

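View pics/w5.png

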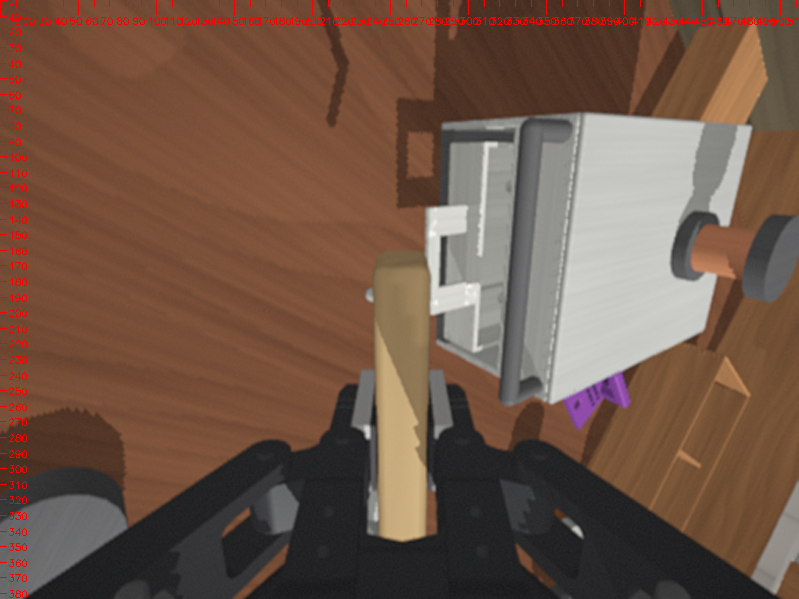

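```bash
python3 - <<'E'
from d import *
T=params('top');S=params('scene')
s=read_state(); M=Rst().as_matrix(); g=s['tcp_pos']-GO*M[:,2]
th=np.radians(35); B=np.c_[M[:,0], M[:,1]*np.cos(th)+M[:,2]*np.sin(th), M[:,1]*np.sin(th)-M[:,2]*np.cos(th)] # hook y, x, z
def hk(x,y,z): return g+B@np.array([y,x,z])
for nm,X in(('tip',hk(.064,0,-.124)),('bend',hk(.069,0,-.098)),('h+',hk(0,.055,0)),('h-',hk(0,-.055,0))):
    print(nm,X.round(4),'S',proj(S,X).round(1),'T',proj(T,X).round(1))
def tou(X):
    a=np.radians(UY);d=X[:2]-U;return (np.cos(a)*d[0]+np.sin(a)*d[1]).round(4),(-np.sin(a)*d[0]+np.cos(a)*d[1]).round(4)
print('tip unit',tou(hk(.064,0,-.124)))
# tri of bend
X=tri(S,(227.2,201),T,(270.6,162.3)); print('bend tri',X.round(4),tou(X))
# tongue
for nm,u in(('s1',(213.3,197.5)),('s2',(208.8,220.5))): print(nm,tou(onz(S,u,.06)))
print('hole pred S',proj(S,unit(-.034,0,.06)),'corners',proj(S,np.array([unit(x,y,.06) for x,y in((-.048,.02),(-.048,-.02),(-.02,-.02),(-.02,.02))])).round(1).tolist())
print('T corners',proj(T,np.array([unit(x,y,.06) for x,y in((-.048,.02),(-.048,-.02),(-.02,-.02),(-.02,.02))])).round(1).tolist())
E
```

```text
tip [ 0.5865 -0.0782  0.084 ] S [[230.1 206.6]] T [[266.2 163.9]]
bend [ 0.5895 -0.0822  0.11  ] S [[228.  202.1]] T [[267.8 161.7]]
h+ [0.5937 0.006  0.2079] S [[247.3 203.7]] T [[234.6 155.3]]
h- [ 0.5048 -0.0587  0.2082] S [[252.8 171.4]] T [[260.1 189.7]]
tip unit (np.float64(-0.1205), np.float64(-0.0036))
bend tri [ 0.5877 -0.0894  0.1063] (np.float64(-0.1107), np.float64(-0.0093))
s1 (np.float64(-0.0572), np.float64(-0.0436))
s2 (np.float64(-0.0596), np.float64(0.0412))
hole pred S [[203.47266454 208.20125059]] corners [[206.5, 214.2], [209.1, 203.4], [200.5, 202.3], [197.8, 213.1]]
T corners [[280.9, 144.0], [289.1, 154.9], [296.7, 149.3], [288.5, 138.4]]
```

```bash
cat > ov.py <<'E'
from d import *
import sys
def overlay(im,p,x0,y0,x1,y1,s,name,q=.004,off=(0,0,0),hook=True):
    st=read_state(); M=Rst().as_matrix(); g=st['tcp_pos']-GO*M[:,2]
    th=np.radians(35); B=np.c_[M[:,1]*np.cos(th)+M[:,2]*np.sin(th),M[:,0], M[:,1]*np.sin(th)-M[:,2]*np.cos(th)]
    hk=lambda x,y,z: g+B@(np.array([x,y,z])+off)
    crop(im,x0,y0,x1,y1,s,name); c=cv2.imread(name)
    def pl(P,col,cl=True):
        qq=proj(p,np.array(P)); cv2.polylines(c,[np.int32((qq-[x0,y0]+.5)*s*16)],cl,col,1,cv2.LINE_AA,4)
    if hook:
        for sn in(-.008,.008): pl([g+M@np.array([y,sn if k else sn,d]) for y,d,k in((.055,-.012,1),(-.055,-.012,1),(-.055,.012,1),(.055,.012,1))],(255,0,0))
        pl([hk(0,0,0),hk(.069,0,-.098),hk(.064,0,-.124)],(0,0,255),False)
    U_=unit
    pl([U_(0,.1,.136),U_(0,-.1,.136),U_(.25,-.1,.136),U_(.25,.1,.136)],(0,200,0))
    pl([U_(0,.1,.136),U_(0,-.1,.136),U_(0,-.1,0),U_(0,.1,0)],(0,200,0))
    pl([U_(-.054-q,.04,.06),U_(-.054-q,-.04,.06),U_(-.01-q,-.04,.06),U_(-.01-q,.04,.06)],(255,0,255))
    pl([U_(-.044-q,.02,.06),U_(-.044-q,-.02,.06),U_(-.016-q,-.02,.06),U_(-.016-q,.02,.06)],(255,0,255))
    pl([U_(-.03,.09,.12),U_(-.03,-.09,.12)],(0,255,255),False)
    cv2.imwrite(name,c)
E
python3 - <<'E'
from ov import *
for n,b,s in(('top',(225,90,335,190),7),('wrist',(220,60,480,270),3),('scene',(180,155,270,230),8)):
    overlay(cv2.imread(f'pics/k5_{n}.png'),dict(np.load(f'k5_{n}.npz')),*b,s,f'pics/o5_{n}.png')
E
```

```text
(no output)
```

View pics/o5_top.png

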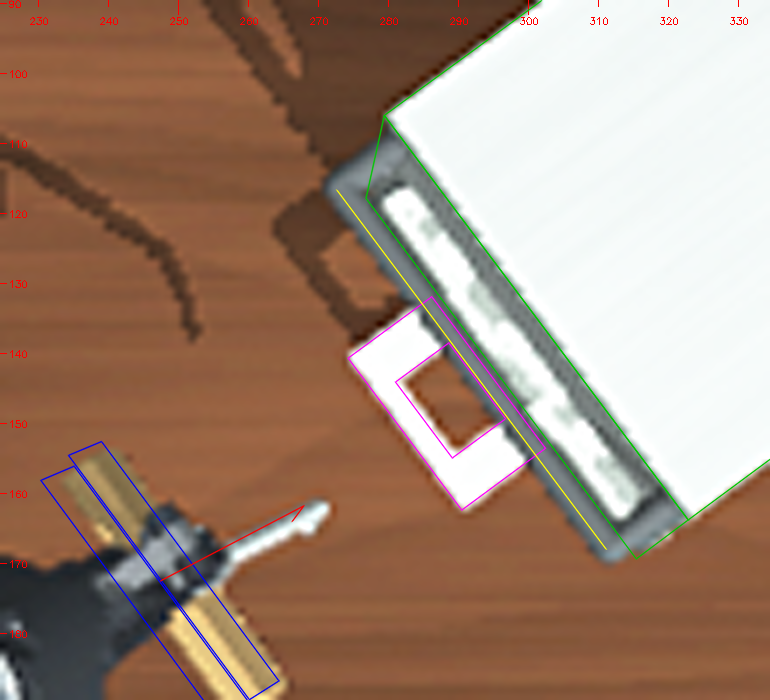

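View pics/o5_wrist.png

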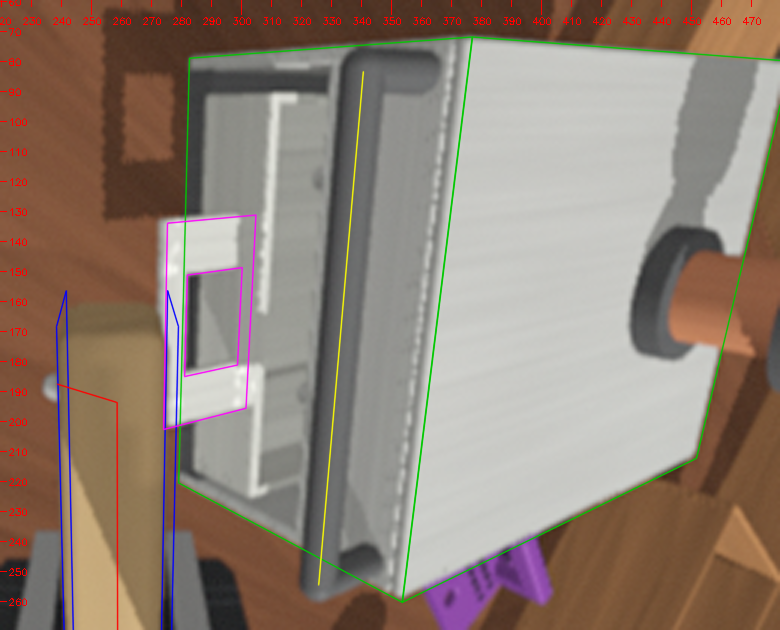

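View pics/o5_scene.png

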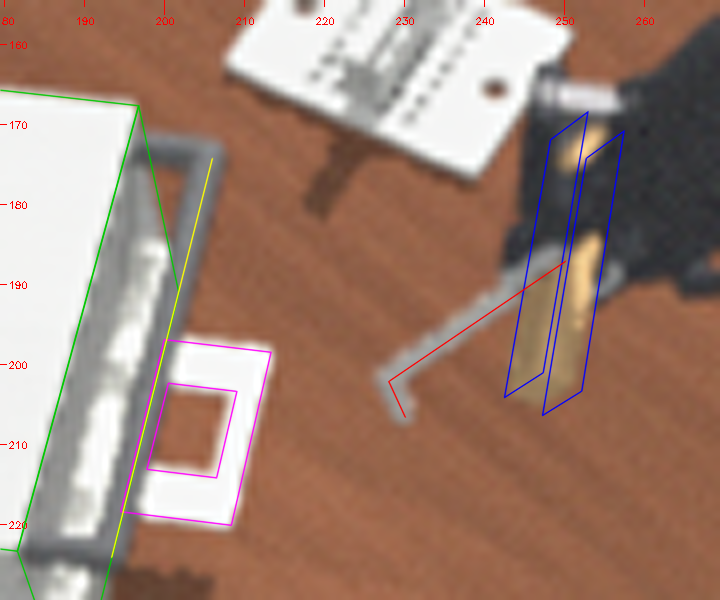

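```bash
python3 - <<'E'
from d import *
delta(*tcp_tip(-.075,0,.072),'a')
delta(*tcp_tip(-.045,0,.070),'b')
delta(*tcp_tip(-.040,0,.060),'c')
delta(*tcp_tip(-.040,0,.046),'d')
E
```

```text
a t 5.93 tcp [ 0.5555 -0.035   0.1927] dp [ 0.0294 -0.0348 -0.012 ] rv [ 0.06 -0.2   0.05] | 0.047 0.2 J [  6.   8. -30.  33. -30. 144.] F [-0.4  0.4 -1.6] M [0.53 0.39 0.02] op 0.173
b t 5.93 tcp [ 0.5555 -0.035   0.1927] dp [ 0.047 -0.059 -0.014] rv [ 0.06 -0.2   0.05] | 0.077 0.2 J [  6.   8. -30.  33. -30. 144.] F [-0.4  0.4 -1.6] M [0.53 0.39 0.02] op 0.173
c t 5.93 tcp [ 0.5555 -0.035   0.1927] dp [ 0.05  -0.063 -0.024] rv [ 0.06 -0.2   0.05] | 0.084 0.2 J [  6.   8. -30.  33. -30. 144.] F [-0.4  0.4 -1.6] M [0.53 0.39 0.02] op 0.173
d t 5.93 tcp [ 0.5555 -0.035   0.1927] dp [ 0.05  -0.063 -0.038] rv [ 0.06 -0.2   0.05] | 0.089 0.2 J [  6.   8. -30.  33. -30. 144.] F [-0.4  0.4 -1.6] M [0.53 0.39 0.02] op 0.173
```

{"api": "send_rows", "payload": {
  "increments": [
    [[0.0075, -0.0087, -0.003], [0, 0, 0], 0.0],
    [[0.0075, -0.0087, -0.003], [0, 0, 0], 0.0],
    [[0.0075, -0.0087, -0.003], [0, 0, 0], 0.0],
    [[0.0072, -0.0087, -0.003], [0, 0, 0], 0.0],
    [[0.0044, -0.006, -0.0005], [0, 0, 0], 0.0],
    [[0.0044, -0.006, -0.0005], [0, 0, 0], 0.0],
    [[0.0044, -0.006, -0.0005], [0, 0, 0], 0.0],
    [[0.0042, -0.0061, -0.0005], [0, 0, 0], 0.0]
  ]
}}

```text
t: 6.6
tcp_pos: [0.6043, -0.0937, 0.1815]
tool_rot: [0.287, 0.906, 0.296, 0.094]
force: [-0.3, -0.0, -1.8]
opening: 0.172
```

```bash
cat > look.py <<'E'
from ov import *
def look(tag,boxes,q=.004,ovl=True):
    for n,b,s in boxes:
        p=params(n); im=np.ascontiguousarray(capture(n)[:,:,::-1]); cv2.imwrite(f'pics/{tag}_{n}.png',im); np.savez(f'{tag}_{n}.npz',**p)
        if ovl: overlay(im,p,*b,s,f'pics/{tag}_{n}o.png',q)
        else: crop(im,*b,s,f'pics/{tag}_{n}o.png')
E
python3 - <<'E'
from look import *
delta(*tcp_tip(-.045,0,.070),'b')
look('k6',[('scene',(180,170,250,230),10),('wrist',(200,80,400,240),3.8)])
E
```

```text
b t 6.6 tcp [ 0.6043 -0.0937  0.1815] dp [-0.0017 -0.0004 -0.0028] rv [ 0.07  0.09 -0.01] | 0.003 0.1 J [ -1.  11. -28.  28. -27. 137.] F [-0.3 -0.  -1.8] M [0.58 0.34 0.06] op 0.172
```

View pics/k6_sceneo.png

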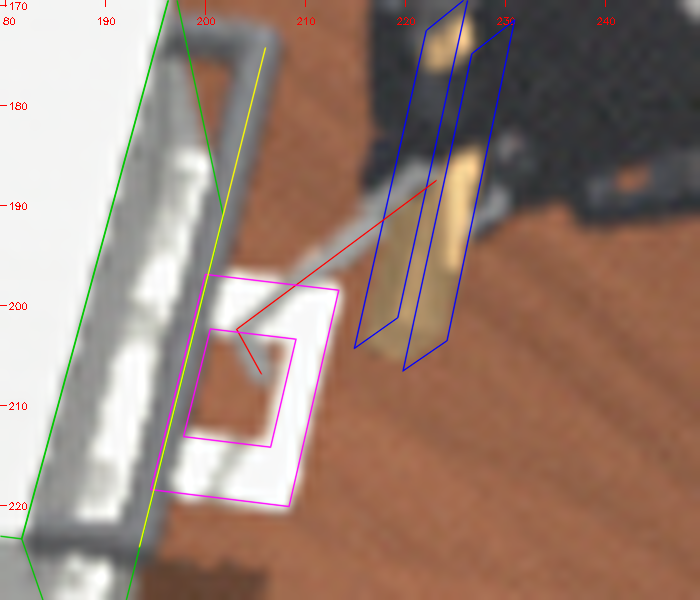

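View pics/k6_wristo.png

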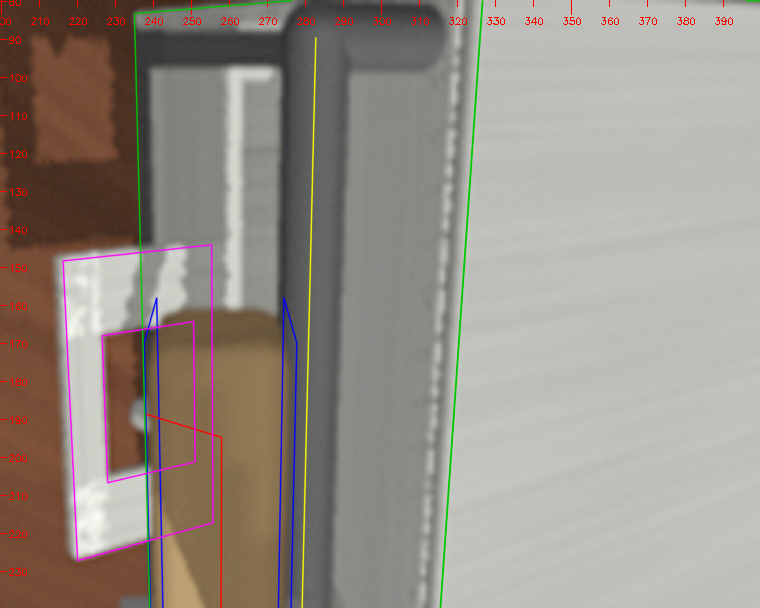

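{"api": "send_rows", "payload": {
  "increments": [
    [[0.001, -0.0027, -0.0015], [0, 0, 0], 0.0],
    [[0.0009, -0.0025, -0.0025], [0, 0, 0], 0.0],
    [[0, 0, -0.004], [0, 0, 0], 0.0],
    [[0, 0, -0.004], [0, 0, 0], 0.0],
    [[0, 0, -0.005], [0, 0, 0], 0.0],
    [[0, 0, -0.005], [0, 0, 0], 0.0],
    [[0, 0, -0.005], [0, 0, 0], 0.0],
    [[0, 0, 0], [0, 0, 0], 0.0]
  ]
}}

```text
t: 7.37
tcp_pos: [0.6046, -0.098, 0.1525]
tool_rot: [0.286, 0.907, 0.296, 0.093]
force: [-0.0, -0.7, -1.5]
opening: 0.17
```

```bash
python3 - <<'E'
from look import *
delta(*tcp_tip(-.039,0,.046),'d')
look('k7',[('scene',(180,170,250,230),10),('wrist',(200,80,400,240),3.8)])
E
```

```text
d t 7.37 tcp [ 0.6046 -0.098   0.1525] dp [ 0.0015 -0.0008  0.0022] rv [ 0.06 -0.08 -0.03] | 0.003 0.1 J [ -2.  13. -30.  23. -27. 136.] F [-0.  -0.7 -1.5] M [0.53 0.42 0.01] op 0.17
```

View pics/k7_sceneo.png

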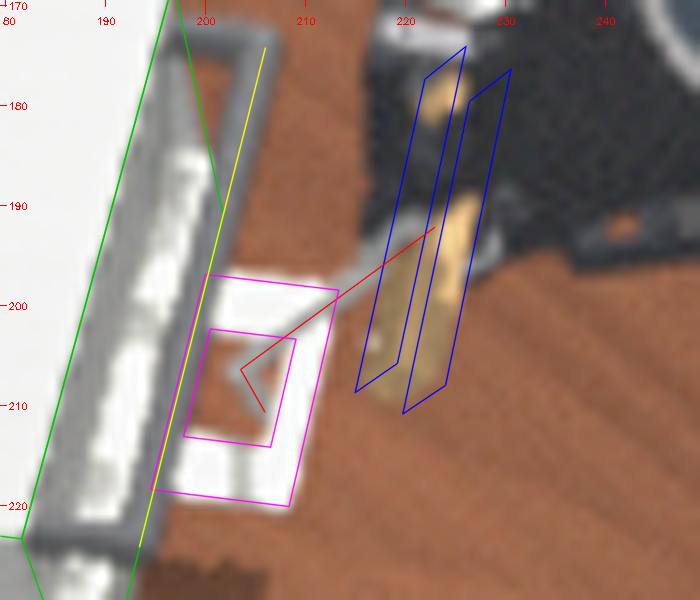

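View pics/k7_wristo.png

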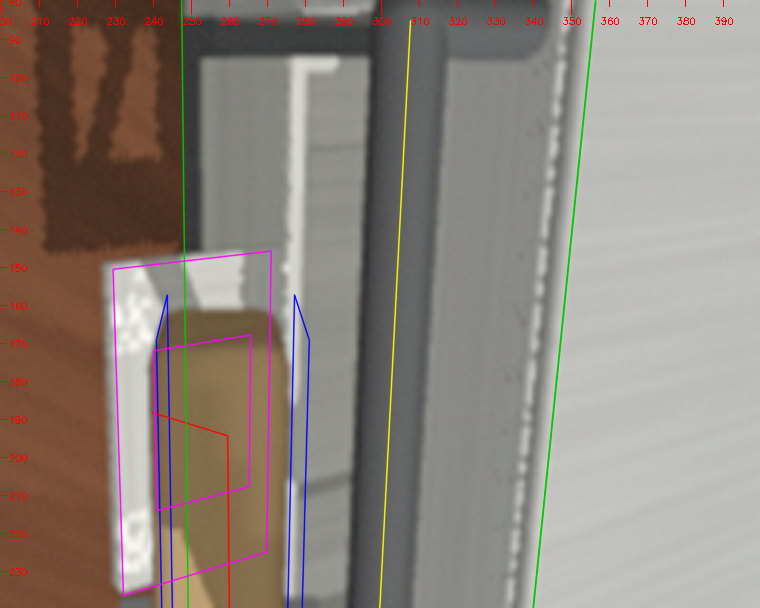

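{"api": "send_rows", "payload": {
  "increments": [
    [[-0.0024, 0.0032, 0], [0, 0, 0], 0.0],
    [[-0.0035, 0.0048, 0], [0, 0, 0], 0.0],
    [[-0.0053, 0.0073, 0], [0, 0, 0], 0.0],
    [[-0.0053, 0.0073, 0], [0, 0, 0], 0.0],
    [[-0.0053, 0.0073, 0], [0, 0, 0], 0.0],
    [[-0.0053, 0.0073, 0], [0, 0, 0], 0.0],
    [[-0.0053, 0.0073, 0], [0, 0, 0], 0.0],
    [[-0.0053, 0.0073, 0], [0, 0, 0], 0.0]
  ]
}}

```text
t: 8.13
tcp_pos: [0.5678, -0.0458, 0.155]
tool_rot: [0.287, 0.906, 0.296, 0.094]
force: [1.1, -2.8, -0.7]
opening: 0.176
```

```bash
python3 - <<'E'
from look import *
delta(*tcp_tip(-.191,0,.046),'end')
look('k8',[('scene',(160,160,260,240),8)],q=.06)
E
```

```text
end t 8.13 tcp [ 0.5678 -0.0458  0.155 ] dp [-0.0513  0.0697 -0.0003] rv [ 0.12  0.14 -0.01] | 0.087 0.2 J [  4.  11. -33.  26. -29. 143.] F [ 1.1 -2.8 -0.7] M [-0.38 -0.16 -0.03] op 0.176
```

View pics/k8_sceneo.png

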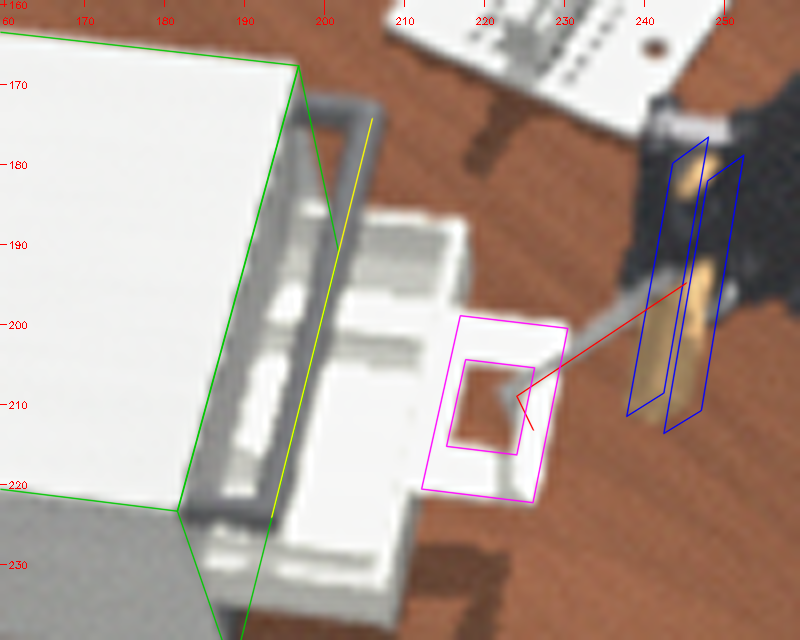

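{"api": "send_rows", "payload": {
  "increments": [
    [[-0.0059, 0.0081, 0], [0, 0, 0], 0.0],
    [[-0.0062, 0.0085, 0], [0, 0, 0], 0.0],
    [[-0.0062, 0.0085, 0], [0, 0, 0], 0.0],
    [[-0.0062, 0.0085, 0], [0, 0, 0], 0.0],
    [[-0.0062, 0.0085, 0], [0, 0, 0], 0.0],
    [[-0.0062, 0.0085, 0], [0, 0, 0], 0.0],
    [[-0.0062, 0.0085, 0], [0, 0, 0], 0.0],
    [[-0.0058, 0.0078, 0], [0, 0, 0], 0.0]
  ]
}}

```text
t: 8.85
tcp_pos: [0.5185, 0.0213, 0.1545]
tool_rot: [0.287, 0.906, 0.296, 0.094]
force: [1.8, -3.1, -1.2]
opening: 0.176
```

{"api": "send_rows", "payload": {
  "increments": [
    [[-0.0018, 0.0024, 0], [0, 0, 0], 0.0],
    [[-0.0018, 0.0024, 0], [0, 0, 0], 0.0],
    [[-0.0012, 0.0016, 0], [0, 0, 0], 0.0],
    [[-0.0012, 0.0016, 0], [0, 0, 0], 0.0],
    [[-0.0009, 0.0012, 0], [0, 0, 0], 0.0],
    [[-0.0009, 0.0012, 0], [0, 0, 0], 0.0],
    [[0, 0, 0], [0, 0, 0], 0.0],
    [[0, 0, 0], [0, 0, 0], 0.0]
  ]
}}

```text
t: 9.52
tcp_pos: [0.5112, 0.0308, 0.1543]
tool_rot: [0.287, 0.906, 0.296, 0.094]
force: [1.3, -0.6, -3.2]
opening: 0.173
```

```bash
python3 - <<'E'
from look import *
delta(*tcp_tip(-.20,0,.046),'end')
look('k9',[('scene',(160,160,260,240),8)],q=.16)
E
```

```text
end t 9.52 tcp [0.5112 0.0308 0.1543] dp [-0.0001  0.0003  0.0004] rv [ 0.06  0.06 -0.01] | 0.001 0.1 J [ 15.   9. -35.  33. -32. 155.] F [ 1.3 -0.6 -3.2] M [0.41 0.27 0.04] op 0.173
```

View pics/k9_sceneo.png

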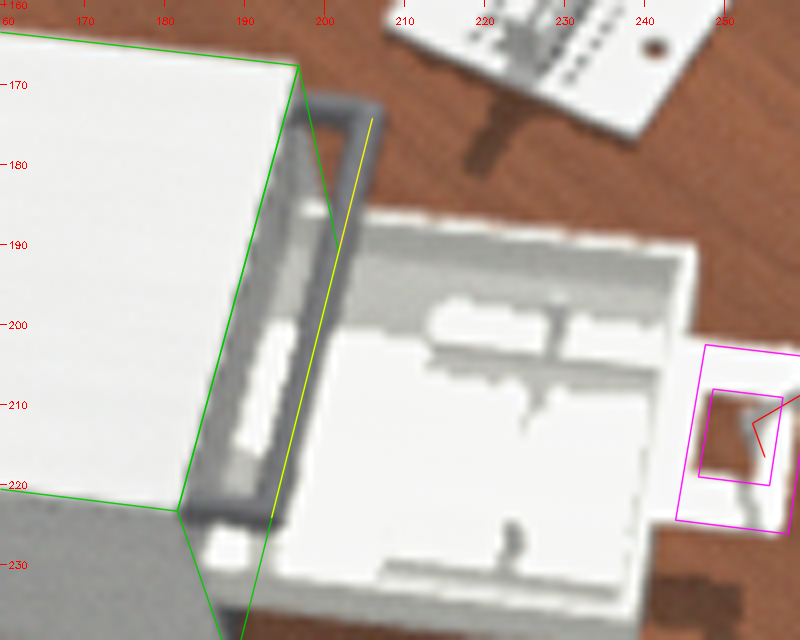

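{"api": "send_rows", "payload": {
  "increments": [
    [[-0.0006, 0.0008, 0], [0, 0, 0], 0.0],
    [[-0.0006, 0.0008, 0], [0, 0, 0], 0.0],
    [[-0.0006, 0.0008, 0], [0, 0, 0], 0.0],
    [[0, 0, 0], [0, 0, 0], 0.0],
    [[0, 0, 0], [0, 0, 0], 0.0],
    [[0, 0, 0], [0, 0, 0], 0.0],
    [[0, 0, 0], [0, 0, 0], 0.0],
    [[0, 0, 0], [0, 0, 0], 0.0]
  ]
}}

```text
t: 10.23
tcp_pos: [0.5095, 0.0332, 0.1544]
tool_rot: [0.287, 0.906, 0.296, 0.094]
force: [0.8, -1.5, -2.5]
opening: 0.17
```

{"api": "send_rows", "payload": {
  "increments": [
    [[-0.0006, 0.0008, 0], [0, 0, 0], 0.0],
    [[-0.0006, 0.0008, 0], [0, 0, 0], 0.0],
    [[-0.0006, 0.0008, 0], [0, 0, 0], 0.0],
    [[0, 0, 0], [0, 0, 0], 0.0],
    [[0, 0, 0], [0, 0, 0], 0.0],
    [[0, 0, 0], [0, 0, 0], 0.0],
    [[0, 0, 0], [0, 0, 0], 0.0],
    [[0, 0, 0], [0, 0, 0], 0.0]
  ]
}}

```text
t: 10.9
tcp_pos: [0.5082, 0.0344, 0.1542]
tool_rot: [0.288, 0.906, 0.295, 0.093]
force: [8.6, -8.5, -11.0]
opening: 0.171
```

```bash
python3 - <<'E'
from look import *
delta(*tcp_tip(-.20,0,.046),'end')
look('k10',[('scene',(200,170,280,240),9),('top',(200,80,330,190),6)],q=.16)
E
```

```text
end t 10.9 tcp [0.5082 0.0344 0.1542] dp [ 0.003  -0.0032  0.0005] rv [0.2  0.12 0.1 ] | 0.004 0.3 J [ 16.   9. -35.  33. -33. 156.] F [  8.6  -8.5 -11. ] M [-0.32 -0.74  0.2 ] op 0.171
```

View pics/k10_sceneo.png

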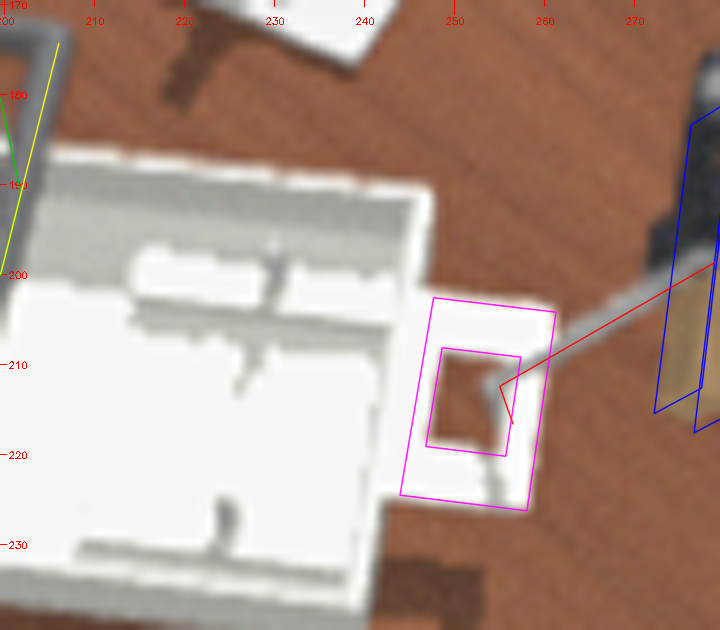

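View pics/k10_topo.png

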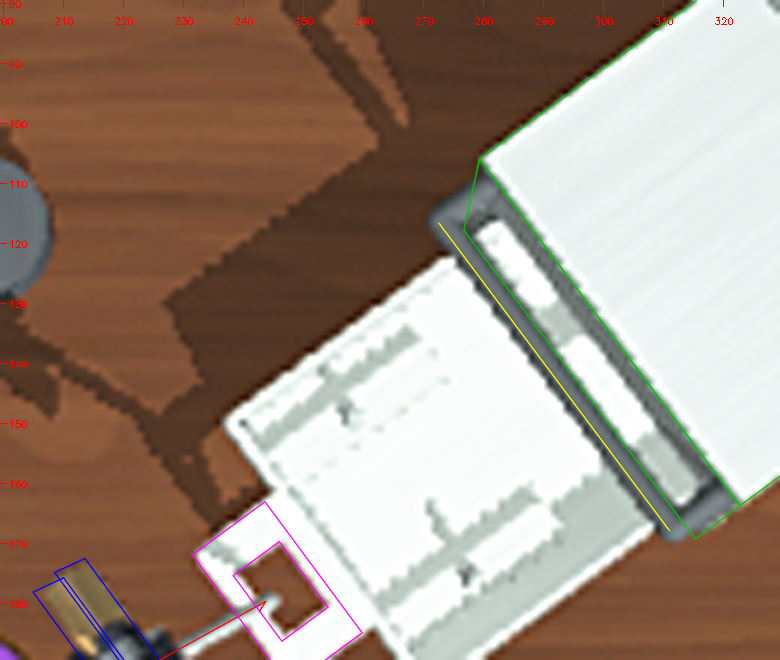

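{"api": "send_rows", "payload": {
  "increments": [
    [[0.0024, -0.0032, 0], [0, 0, 0], 0.0],
    [[0.003, -0.004, 0], [0, 0, 0], 0.0],
    [[0.0012, -0.0016, 0], [0, 0, 0], 0.0],
    [[0, 0, 0.006], [0, 0, 0], 0.0],
    [[0, 0, 0.008], [0, 0, 0], 0.0],
    [[0, 0, 0.01], [0, 0, 0], 0.0],
    [[0, 0, 0.02], [0, 0, 0], 0.0],
    [[0, 0, 0.025], [0, 0, 0], 0.0]
  ]
}}

```text
t: 11.67
tcp_pos: [0.5129, 0.0268, 0.2234]
tool_rot: [0.286, 0.906, 0.296, 0.092]
force: [0.8, 0.8, -2.2]
opening: 0.173
```

```bash
python3 - <<'E'
from look import *
Rg=Ro.from_quat(np.array([.149,.471,.829,.263])[[1,2,3,0]])
delta([.5311,.3561,.26],Rg,'ret')
look('k11',[('scene',(160,150,300,250),5.7),('wrist',(180,100,380,260),3.8)],q=.16)
E
```

```text
ret t 11.67 tcp [0.5129 0.0268 0.2234] dp [0.0182 0.3293 0.0366] rv [ 0.15 -0.21 84.64] | 0.332 84.6 J [ 15.   5. -28.  43. -32. 154.] F [ 0.8  0.8 -2.2] M [0.52 0.35 0.02] op 0.173
```

View pics/k11_sceneo.png

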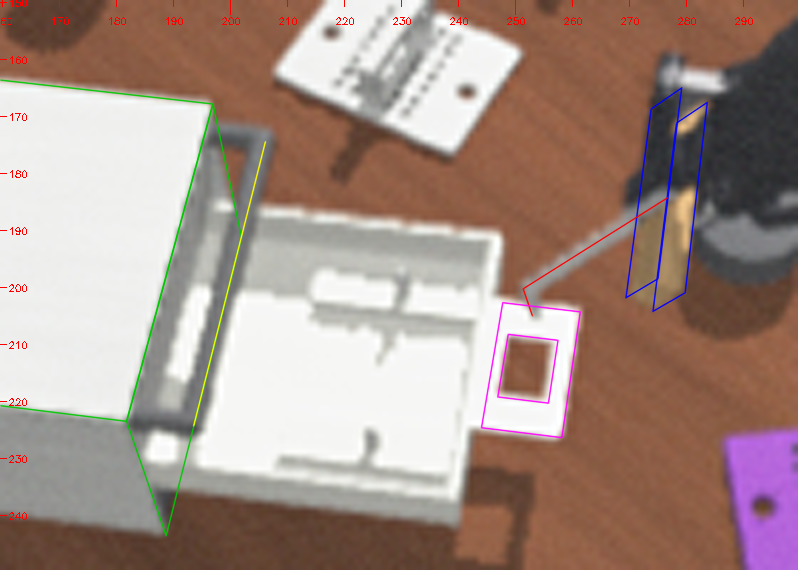

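View pics/k11_wristo.png

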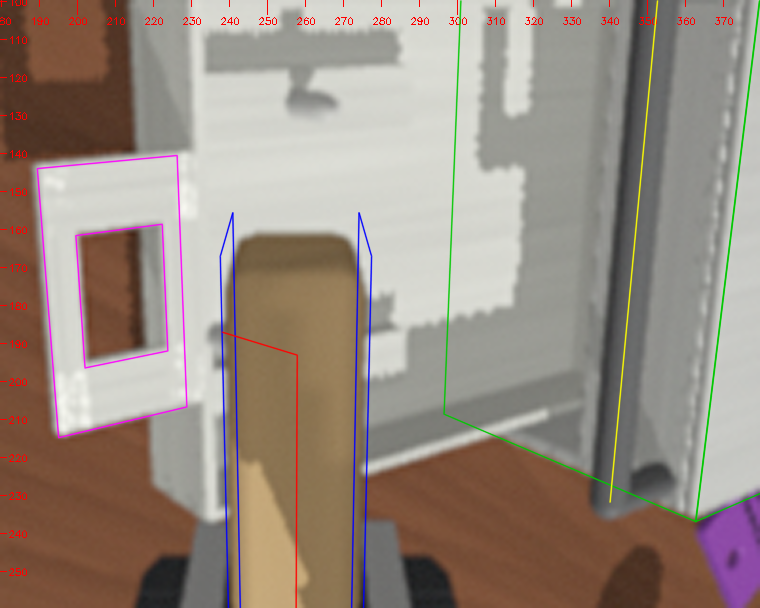

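{"api": "send_rows", "payload": {
  "increments": [
    [[0.0013, 0.0235, 0.0046], [0, 0, 6.05], 0.0],
    [[0.0013, 0.0235, 0.0046], [0, 0, 6.05], 0.0],
    [[0.0013, 0.0235, 0.0046], [0, 0, 6.05], 0.0],
    [[0.0013, 0.0235, 0.0046], [0, 0, 6.05], 0.0],
    [[0.0013, 0.0235, 0.0046], [0, 0, 6.05], 0.0],
    [[0.0013, 0.0235, 0.0046], [0, 0, 6.05], 0.0],
    [[0.0013, 0.0235, 0.0046], [0, 0, 6.05], 0.0],
    [[0.0013, 0.0235, 0.0046], [0, 0, 6.05], 0.0]
  ]
}}

```text
t: 12.43
tcp_pos: [0.5237, 0.216, 0.2598]
tool_rot: [0.222, 0.704, 0.644, 0.203]
force: [-0.0, -0.0, -2.4]
opening: 0.172
```

{"api": "send_rows", "payload": {
  "increments": [
    [[0.0013, 0.0235, 0], [0, 0, 6.05], 0.0],
    [[0.0013, 0.0235, 0], [0, 0, 6.05], 0.0],
    [[0.0013, 0.0235, 0], [0, 0, 6.05], 0.0],
    [[0.0013, 0.0235, 0], [0, 0, 6.05], 0.0],
    [[0.0013, 0.0235, 0], [0, 0, 6.05], 0.0],
    [[0.0013, 0.0235, 0], [0, 0, 6.05], 0.0],
    [[0, 0, 0], [0, 0, 0], 0.0],
    [[0, 0, 0], [0, 0, 0], 0.0]
  ]
}}

```text
t: 13.1
tcp_pos: [0.5323, 0.3555, 0.2594]
tool_rot: [0.149, 0.471, 0.829, 0.262]
force: [-0.3, -0.8, -1.5]
opening: 0.17
```

```bash
python3 - <<'E'
from look import *
Rg=Ro.from_quat(np.array([.149,.471,.829,.263])[[1,2,3,0]])
delta([.5311,.3561,.26],Rg,'ret')
look('k12',[('scene',(290,200,430,340),4.2)],ovl=False)
E
```

```text
ret t 13.1 tcp [0.5323 0.3555 0.2594] dp [-0.0012  0.0006  0.0006] rv [ 0.12 -0.12  0.06] | 0.002 0.2 J [ 27.   1. -29.  25.   2.  87.] F [-0.3 -0.8 -1.5] M [-0.38  0.57 -0.02] op 0.17
```

View pics/k12_sceneo.png

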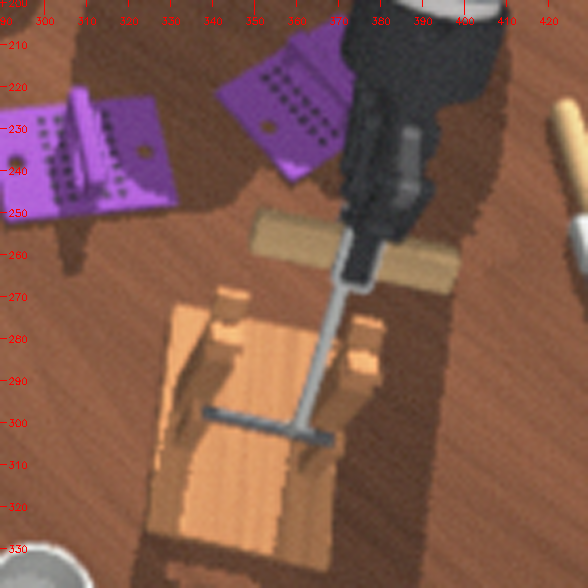

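{"api": "send_rows", "payload": {
  "increments": [
    [[-0.0008, 0.0005, -0.015], [0, 0, 0], 0.0],
    [[0, 0, -0.02], [0, 0, 0], 0.0],
    [[0, 0, -0.02], [0, 0, 0], 0.0],
    [[0, 0, -0.02], [0, 0, 0], 0.0],
    [[0, 0, -0.018], [0, 0, 0], 0.0],
    [[0, 0, -0.012], [0, 0, 0], 0.0],
    [[0, 0, -0.006], [0, 0, 0], 0.0],
    [[0, 0, 0], [0, 0, 0], 0.0]
  ]
}}

```text
t: 13.82
tcp_pos: [0.53, 0.355, 0.1468]
tool_rot: [0.148, 0.471, 0.829, 0.26]
force: [-0.2, -0.2, -2.0]
opening: 0.173
```

```bash
python3 - <<'E'
from look import *
Rg=Ro.from_quat(np.array([.149,.471,.829,.263])[[1,2,3,0]])
delta([.5311,.3561,.1365],Rg,'ret')
look('k13',[('scene',(290,230,410,340),5),('wrist',(100,100,420,340),2.4)],ovl=False)
E
```

```text
ret t 13.82 tcp [0.53   0.355  0.1468] dp [ 0.0011  0.0011 -0.0103] rv [ 0.18 -0.27  0.03] | 0.01 0.3 J [ 27.   8. -40.   7.   2.  87.] F [-0.2 -0.2 -2. ] M [-0.32  0.6   0.04] op 0.173
```

View pics/k13_sceneo.png

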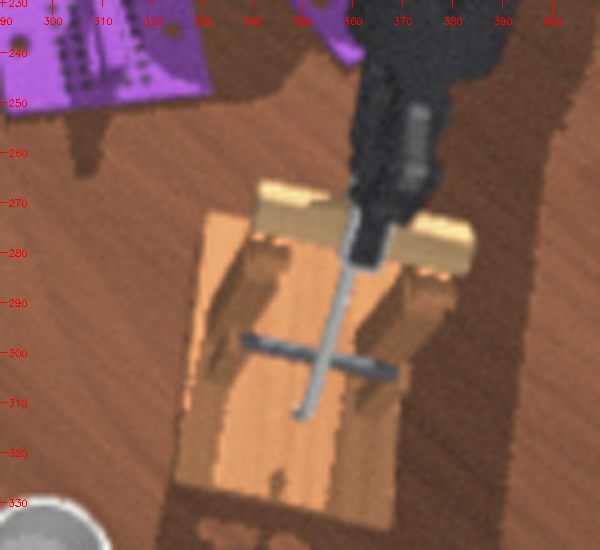

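View pics/k13_wristo.png

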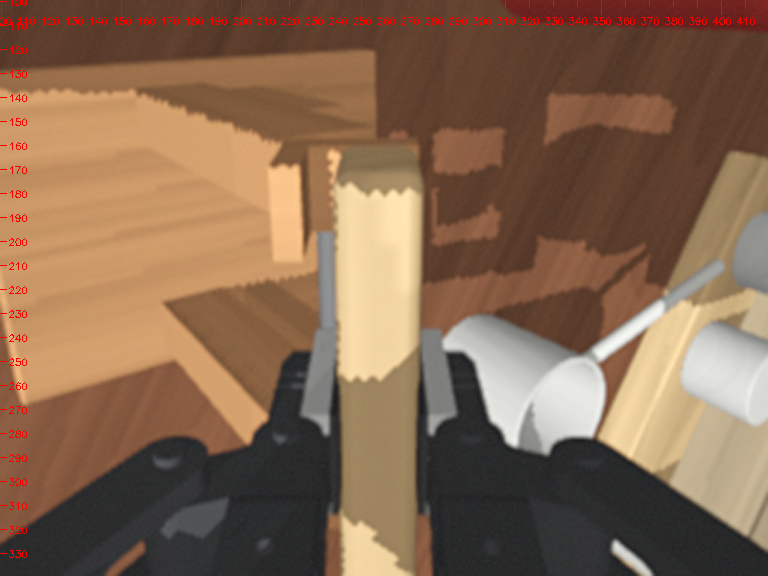

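{"api": "send_rows", "payload": {
  "increments": [
    [[0.0015, 0.0011, 0], [0, 0, 0], 0.0],
    [[0, 0, -0.003], [0, 0, 0], 0.0],
    [[0, 0, -0.003], [0, 0, 0], 0.0],
    [[0, 0, -0.002], [0, 0, 0], 0.0],
    [[0, 0, -0.0015], [0, 0, 0], 0.0],
    [[0, 0, -0.001], [0, 0, 0], 0.0],
    [[0, 0, 0], [0, 0, 0], 0.0],
    [[0, 0, 0], [0, 0, 0], 0.0]
  ]
}}

```text
t: 14.58
tcp_pos: [0.5332, 0.3574, 0.1386]
tool_rot: [0.149, 0.471, 0.829, 0.262]
force: [-0.5, 0.2, -1.8]
opening: 0.172
```

```bash
python3 - <<'E'
from look import *
Rg=Ro.from_quat(np.array([.149,.471,.829,.263])[[1,2,3,0]])
delta([.5311,.3561,.1365],Rg,'ret')
look('k14',[('wrist',(100,100,420,340),2.4)],ovl=False)
E
```

```text
ret t 14.58 tcp [0.5332 0.3574 0.1386] dp [-0.0021 -0.0013 -0.0021] rv [ 0.06 -0.06 -0.03] | 0.003 0.1 J [ 27.   9. -41.   5.   2.  87.] F [-0.5  0.2 -1.8] M [-0.34  0.54  0.05] op 0.172
```

View pics/k14_wristo.png

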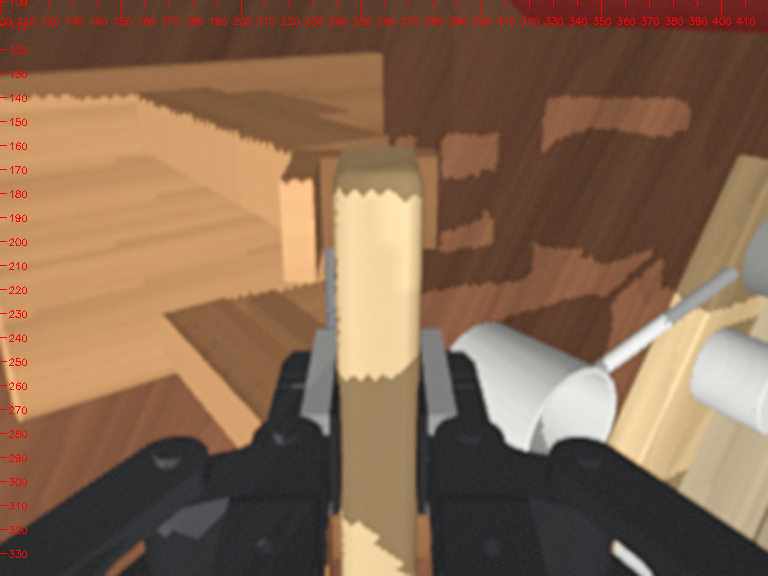

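{"api": "send_rows", "payload": {
  "increments": [
    [[-0.0014, -0.0009, -0.0007], [0, 0, 0], 0.0],
    [[0, 0, -0.001], [0, 0, 0], 0.0],
    [[0, 0, -0.0005], [0, 0, 0], 0.0],
    [[0, 0, 0], [0, 0, 0], 0.0],
    [[0, 0, 0], [0, 0, 0], 0.0],
    [[0, 0, 0], [0, 0, 0], 0.0],
    [[0, 0, 0], [0, 0, 0], 0.0],
    [[0, 0, 0], [0, 0, 0], 0.0]
  ]
}}

```text
t: 15.3
tcp_pos: [0.5318, 0.3565, 0.137]
tool_rot: [0.149, 0.471, 0.829, 0.263]
force: [-3.9, -1.9, 4.1]
opening: 0.172
```

```bash
python3 - <<'E'
from look import *
Rg=Ro.from_quat(np.array([.149,.471,.829,.263])[[1,2,3,0]])
delta([.5311,.3561,.1365],Rg,'ret')
look('k15',[('wrist',(100,100,420,340),2.4)],ovl=False)
E
```

```text
ret t 15.3 tcp [0.5318 0.3565 0.137 ] dp [-0.0007 -0.0004 -0.0005] rv [ 0.05 -0.03 -0.03] | 0.001 0.1 J [ 27.   9. -41.   5.   2.  87.] F [-3.9 -1.9  4.1] M [-0.48  0.74 -0.  ] op 0.172
```

View pics/k15_wristo.png

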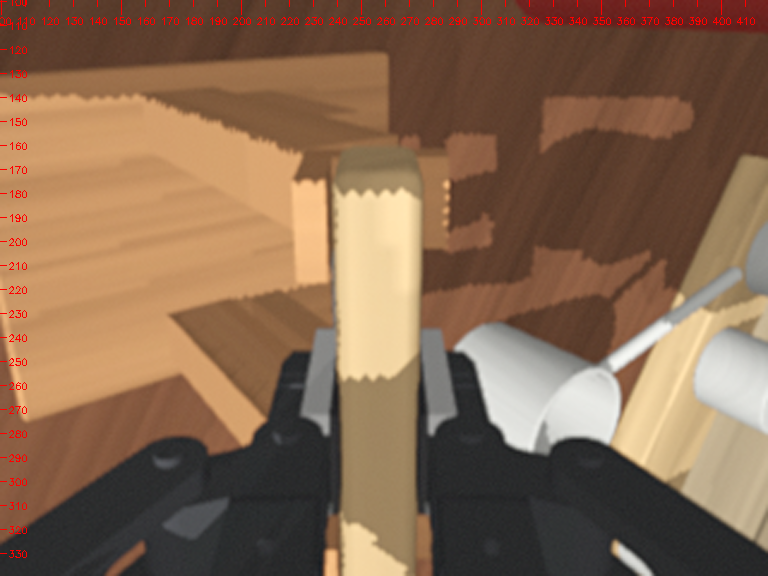

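{"api": "send_rows", "payload": {
  "increments": [
    [[-0.0006, -0.0004, -0.0003], [0, 0, 0], 0.0],
    [[0, 0, 0], [0, 0, 0], 0.018],
    [[0, 0, 0], [0, 0, 0], 0.022],
    [[0, 0, 0], [0, 0, 0], 0.03],
    [[0, 0, 0], [0, 0, 0], 0.04],
    [[0, 0, 0], [0, 0, 0], 0.05],
    [[0, 0, 0], [0, 0, 0], 0.05],
    [[0, 0, 0], [0, 0, 0], 0.05]
  ]
}}

```text
t: 16.02
tcp_pos: [0.5313, 0.3561, 0.1362]
tool_rot: [0.149, 0.471, 0.829, 0.262]
force: [0.8, 0.1, 0.0]
opening: 0.586
```

{"api": "send_rows", "payload": {
  "increments": [
    [[-0.004, -0.0024, 0.0066], [0, 0, 0], 0.05],
    [[-0.006, -0.0035, 0.01], [0, 0, 0], 0.05],
    [[-0.006, -0.0035, 0.01], [0, 0, 0], 0.05],
    [[-0.006, -0.0035, 0.01], [0, 0, 0], 0.05],
    [[-0.006, -0.0035, 0.01], [0, 0, 0], 0.05],
    [[-0.006, -0.0035, 0.01], [0, 0, 0], 0.05],
    [[-0.006, -0.0035, 0.01], [0, 0, 0], 0.05],
    [[-0.006, -0.0035, 0.01], [0, 0, 0], 0.05]
  ]
}}

```text
t: 16.68
tcp_pos: [0.4846, 0.3289, 0.2138]
tool_rot: [0.149, 0.471, 0.829, 0.263]
force: [-0.3, -0.3, 0.3]
opening: 0.581
```

```bash
python3 - <<'E'
from look import *
R=downR(105.35); 
delta([.4234,-.2566,.12],R,'plate above')
look('k16',[('wrist',(0,0,512,384),1.56),('scene',(315,255,395,340),7)],ovl=False)
E
```

```text
plate above t 16.68 tcp [0.4846 0.3289 0.2138] dp [-0.0612 -0.5855 -0.0938] rv [-34.95  14.03  72.03] | 0.596 81.3 J [ 27.  -3. -40.  17.   2.  87.] F [-0.3 -0.3  0.3] M [-0.21  0.36  0.  ] op 0.581
```

View pics/k16_wristo.png

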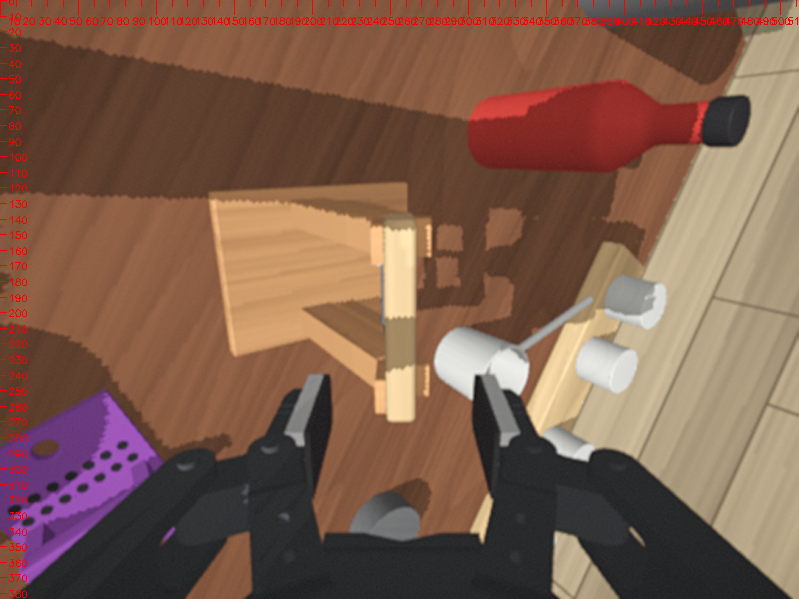

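View pics/k16_sceneo.png

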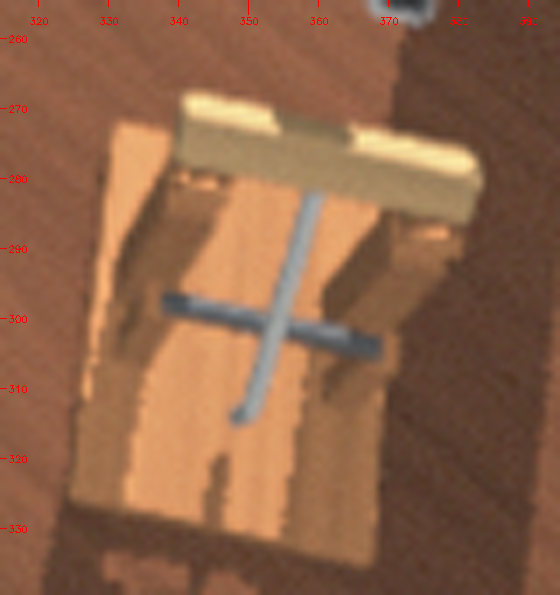

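{"api": "send_rows", "payload": {
  "increments": [
    [[-0.0038, -0.0366, 0.004], [-2.18, 0.877, 4.5], 0.06],
    [[-0.0038, -0.0366, 0.004], [-2.18, 0.877, 4.5], 0.06],
    [[-0.0038, -0.0366, 0.004], [-2.18, 0.877, 4.5], 0.06],
    [[-0.0038, -0.0366, 0.004], [-2.18, 0.877, 4.5], 0.06],
    [[-0.0038, -0.0366, 0], [-2.18, 0.877, 4.5], 0.06],
    [[-0.0038, -0.0366, 0], [-2.18, 0.877, 4.5], 0.06],
    [[-0.0038, -0.0366, 0], [-2.18, 0.877, 4.5], 0.06],
    [[-0.0038, -0.0366, 0], [-2.18, 0.877, 4.5], 0.06]
  ]
}}

```text
t: 17.45
tcp_pos: [0.4546, 0.0344, 0.2289]
tool_rot: [0.079, 0.178, 0.971, 0.139]
force: [1.2, -0.0, 0.0]
opening: 0.705
```

{"api": "send_rows", "payload": {
  "increments": [
    [[-0.0038, -0.0366, 0], [-2.18, 0.877, 4.5], 0.06],
    [[-0.0038, -0.0366, 0], [-2.18, 0.877, 4.5], 0.06],
    [[-0.0038, -0.0366, -0.005], [-2.18, 0.877, 4.5], 0.06],
    [[-0.0038, -0.0366, -0.013], [-2.18, 0.877, 4.5], 0.06],
    [[-0.0038, -0.0366, -0.013], [-2.18, 0.877, 4.5], 0.06],
    [[-0.0038, -0.0366, -0.013], [-2.18, 0.877, 4.5], 0.06],
    [[-0.0038, -0.0366, -0.013], [-2.18, 0.877, 4.5], 0.06],
    [[-0.0038, -0.0366, -0.013], [-2.18, 0.877, 4.5], 0.06]
  ]
}}

```text
t: 18.12
tcp_pos: [0.4243, -0.2585, 0.1577]
tool_rot: [-0.001, -0.135, 0.991, -0.0]
force: [1.4, 0.3, -0.7]
opening: 0.703
```

```bash
python3 - <<'E'
from look import *
R=downR(105.35); 
delta([.4234,-.2566,.15],R,'plate above')
look('k17',[('wrist',(0,0,512,384),1.56)],ovl=False)
p=dict(np.load('k17_wrist.npz'))
c=cv2.imread('pics/k17_wristo.png')
a=np.radians(15.35); Q=np.array([[np.cos(a),-np.sin(a)],[np.sin(a),np.cos(a)]]); P0=np.array([.4234,-.2566])
def pw(x,y,z): return np.r_[P0+Q@[x,y],z]
for P in([pw(.045,.065,.006),pw(.045,-.065,.006),pw(-.045,-.065,.006),pw(-.045,.065,.006)],[pw(.04,.007,.044),pw(.04,-.007,.044),pw(-.04,-.007,.044),pw(-.04,.007,.044)]):
    q=proj(p,np.array(P)); print(q.round(1).tolist()); cv2.polylines(c,[np.int32((q+.5)*1.56)],True,(0,0,255),1)
cv2.imwrite('pics/k17_wristo.png',c)
E
```

```text
plate above t 18.12 tcp [ 0.4243 -0.2585  0.1577] dp [-0.0009  0.0019 -0.0077] rv [ 0.06 -0.09 -0.16] | 0.008 0.2 J [-39.  15. -16.  59.  -0. -54.] F [ 1.4  0.3 -0.7] M [ 0.02 -0.02  0.02] op 0.703
[[317.3, 218.0], [200.8, 217.7], [195.4, 136.1], [323.4, 136.3]]
[[266.4, 228.5], [252.2, 228.5], [251.9, 147.1], [267.5, 147.2]]
```

View pics/k17_wristo.png

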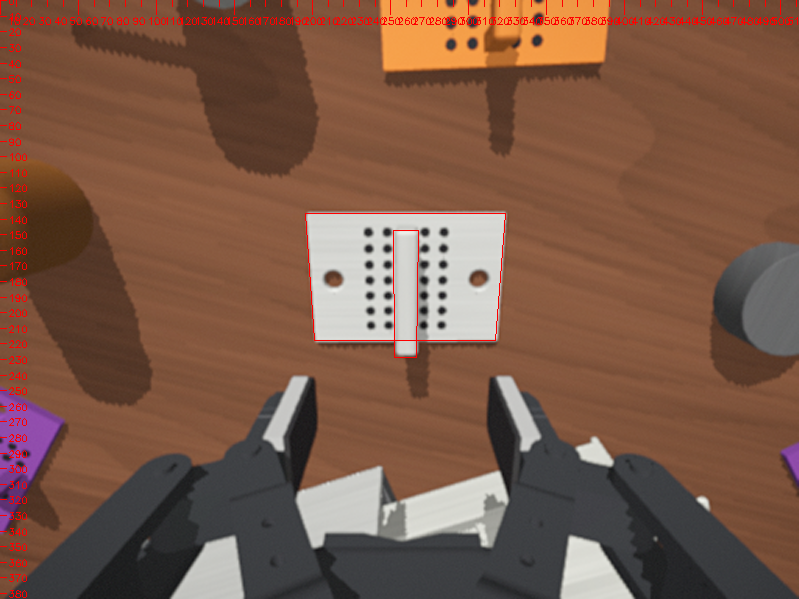

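{"api": "send_rows", "payload": {
  "increments": [
    [[-0.0009, 0.0018, -0.02], [0, 0, -0.16], 0.05],
    [[0, 0, -0.025], [0, 0, 0], 0.05],
    [[0, 0, -0.025], [0, 0, 0], 0.05],
    [[0, 0, -0.025], [0, 0, 0], 0.05],
    [[0, 0, -0.02], [0, 0, 0], 0.05],
    [[0, 0, -0.015], [0, 0, 0], 0.05],
    [[0, 0, -0.008], [0, 0, 0], 0.05],
    [[0, 0, 0], [0, 0, 0], 0.05]
  ]
}}

```text
t: 18.83
tcp_pos: [0.4222, -0.2534, 0.0189]
tool_rot: [-0.001, -0.132, 0.991, 0.002]
force: [-0.2, 1.0, 0.5]
opening: 0.585
```

```bash
python3 - <<'E'
from look import *
delta([.4234,-.2566,.019],downR(105.35),'grip')
E
```

```text
grip t 18.83 tcp [ 0.4222 -0.2534  0.0189] dp [ 0.0012 -0.0032  0.0001] rv [-0.18 -0.19  0.22] | 0.003 0.3 J [-38.  23. -28.  39.   0. -53.] F [-0.2  1.   0.5] M [-0.02  0.    0.03] op 0.585
```

{"api": "send_rows", "payload": {
  "increments": [
    [[0.001, -0.0025, 0], [-0.1, -0.1, 0.2], 0.05],
    [[0, 0, 0], [0, 0, 0], 0.03],
    [[0, 0, 0], [0, 0, 0], 0.02],
    [[0, 0, 0], [0, 0, 0], 0.01],
    [[0, 0, 0], [0, 0, 0], 0.0],
    [[0, 0, 0], [0, 0, 0], 0.0],
    [[0, 0, 0], [0, 0, 0], 0.0],
    [[0, 0, 0], [0, 0, 0], 0.0]
  ],
  "squeeze": 70
}}

```text
t: 19.5
tcp_pos: [0.4254, -0.2574, 0.0221]
tool_rot: [0.002, -0.134, 0.991, -0.001]
force: [-0.3, 1.4, 5.3]
opening: 0.143
```

{"api": "send_rows", "payload": {
  "increments": [
    [[0, 0, 0.004], [0, 0, 0], 0.0],
    [[0, 0, 0.01], [0, 0, 0], 0.0],
    [[0, 0, 0.02], [0, 0, 0], 0.0],
    [[0, 0, 0.025], [0, 0, 0], 0.0],
    [[0, 0, 0.025], [0, 0, 0], 0.0],
    [[0, 0, 0.025], [0, 0, 0], 0.0],
    [[0, 0, 0.02], [0, 0, 0], 0.0],
    [[0, 0, 0.01], [0, 0, 0], 0.0]
  ]
}}

```text
t: 20.17
tcp_pos: [0.4255, -0.2579, 0.163]
tool_rot: [0.002, -0.134, 0.991, -0.002]
force: [0.9, -0.0, -4.0]
opening: 0.145
```

```bash
python3 - <<'E'
from look import *
seat=unit(-.112,0,.04); print('seat',seat)
R=downR(UY+90)
delta(seat+[0,0,.036-.0187+.075],R,'seat above')
look('k18',[('wrist',(0,0,512,384),1.56)],ovl=False)
E
```

```text
seat [ 0.59446263 -0.0829397   0.04      ]
seat above t 20.17 tcp [ 0.4255 -0.2579  0.163 ] dp [ 0.169   0.1749 -0.0307] rv [  0.34   0.09 -69.21] | 0.245 69.2 J [-39.  14. -16.  59.  -0. -54.] F [ 0.9 -0.  -4. ] M [-0.05 -0.04  0.03] op 0.145
```

View pics/k18_wristo.png

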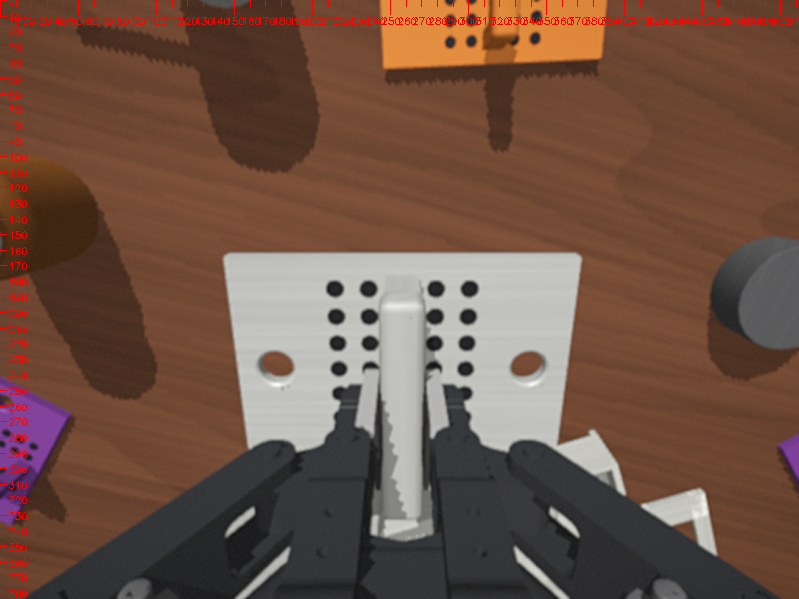

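```bash
python3 - <<'E'
from look import *
p=dict(np.load('k18_wrist.npz'))
M=Rst().as_matrix(); t=read_state()['tcp_pos']
for uv in((275/1.56-.5,366/1.56-.5),(527.5/1.56-.5,366/1.56-.5)):
    X=onz(p,uv,t[2]-.0221+.006); print('hole',X.round(4),'tool',(M.T@(X-t)).round(4))
for n,b,s in(('top',(230,110,310,200),9),('scene',(190,170,270,240),9)):
    p=params(n); im=np.ascontiguousarray(capture(n)[:,:,::-1]); cv2.imwrite(f'pics/k19_{n}.png',im)
    crop(im,*b,s,f'pics/k19_{n}o.png'); c=cv2.imread(f'pics/k19_{n}o.png')
    for y in(.05,-.05):
        q=proj(p,np.array([unit(-.112,y,.04),unit(-.112,y,.054),unit(-.112,y,.064)])); print(n,y,q.round(1).tolist())
        cv2.polylines(c,[np.int32((q-b[:2]+.5)*s)],False,(0,0,255),1)
        cv2.circle(c,tuple(int(v) for v in (q[2]-b[:2]+.5)*s),3,(255,0,0),1)
    cv2.imwrite(f'pics/k19_{n}o.png',c)
E
```

```text
hole [ 0.4355 -0.3066  0.1476] tool [ 0.0037 -0.049   0.0164]
hole [ 0.4093 -0.2116  0.1476] tool [0.0038 0.0496 0.0158]
top 0.05 [[257.4, 149.8], [257.4, 149.0], [257.4, 148.5]]
top -0.05 [[277.3, 176.5], [277.6, 176.1], [277.8, 175.8]]
scene 0.05 [[225.3, 228.0], [225.0, 225.9], [224.8, 224.4]]
scene -0.05 [[230.6, 201.0], [230.4, 198.8], [230.3, 197.2]]
```

View pics/k19_topo.png

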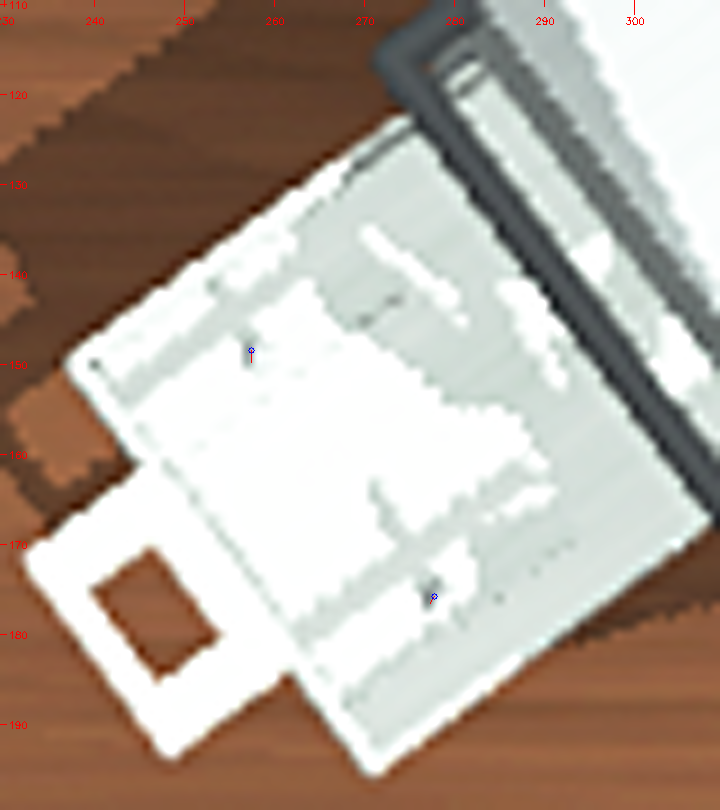

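View pics/k19_sceneo.png

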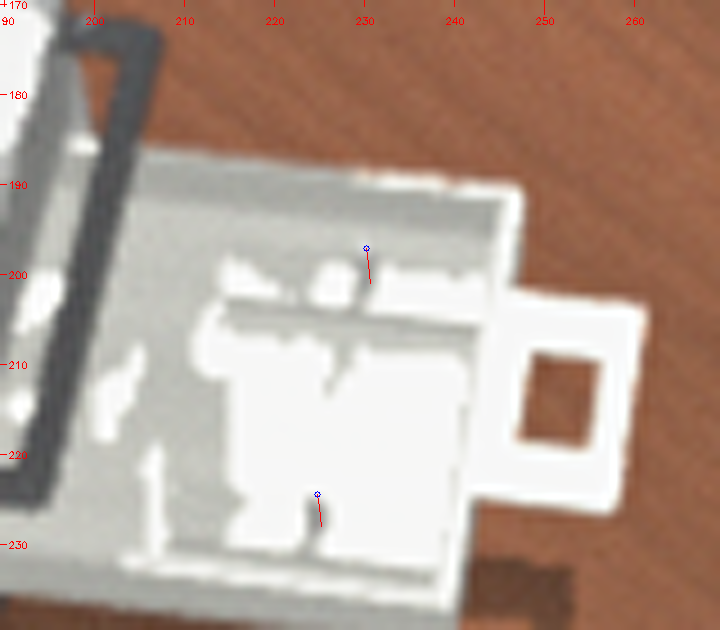

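{"api": "send_rows", "payload": {
  "increments": [
    [[0.0142, 0.0144, 0.006], [0, 0, -5.77], 0.0],
    [[0.0142, 0.0144, 0.006], [0, 0, -5.77], 0.0],
    [[0.0142, 0.0144, 0.006], [0, 0, -5.77], 0.0],
    [[0.0142, 0.0144, 0.002], [0, 0, -5.77], 0.0],
    [[0.0142, 0.0144, 0], [0, 0, -5.77], 0.0],
    [[0.0142, 0.0144, 0], [0, 0, -5.77], 0.0],
    [[0.0142, 0.0144, 0], [0, 0, -5.77], 0.0],
    [[0.0142, 0.0144, 0], [0, 0, -5.77], 0.0]
  ]
}}

```text
t: 20.98
tcp_pos: [0.5373, -0.1405, 0.1773]
tool_rot: [-0.002, 0.268, 0.963, -0.001]
force: [-0.6, -0.3, -3.6]
opening: 0.148
```

{"api": "send_rows", "payload": {
  "increments": [
    [[0.0142, 0.0144, 0], [0, 0, -5.77], 0.0],
    [[0.0142, 0.0144, 0], [0, 0, -5.77], 0.0],
    [[0.0142, 0.0144, 0], [0, 0, -5.77], 0.0],
    [[0.0142, 0.0141, 0], [0, 0, -5.77], 0.0],
    [[0, 0, -0.01], [0, 0, 0], 0.0],
    [[0, 0, -0.015], [0, 0, 0], 0.0],
    [[0, 0, -0.01], [0, 0, 0], 0.0],
    [[0, 0, 0], [0, 0, 0], 0.0]
  ]
}}

```text
t: 21.65
tcp_pos: [0.5915, -0.084, 0.1401]
tool_rot: [-0.004, 0.453, 0.892, -0.002]
force: [-0.8, 0.2, -4.4]
opening: 0.148
```

```bash
python3 - <<'E'
from look import *
seat=unit(-.109,0,.04)
delta(seat+[0,0,.0221+.045],downR(UY+90),'hover')
look('k20',[('wrist',(0,0,512,384),1.56),('scene',(160,130,290,240),6)],ovl=False)
p=dict(np.load('k20_wrist.npz')); print([proj(p,unit(-.112,y,z)).round(1).tolist() for y in(.05,-.05) for z in(.04,.064)])
E
```

```text
hover t 21.65 tcp [ 0.5915 -0.084   0.1401] dp [ 0.0047 -0.0014 -0.033 ] rv [-0.01 -0.52  0.  ] | 0.033 0.5 J [-14.  27.  -1.  63.  -0.  40.] F [-0.8  0.2 -4.4] M [ 0.    0.03 -0.03] op 0.148
[[[317.2, 196.5]], [[322.8, 206.0]], [[205.6, 196.4]], [[200.3, 205.8]]]
```

View pics/k20_wristo.png

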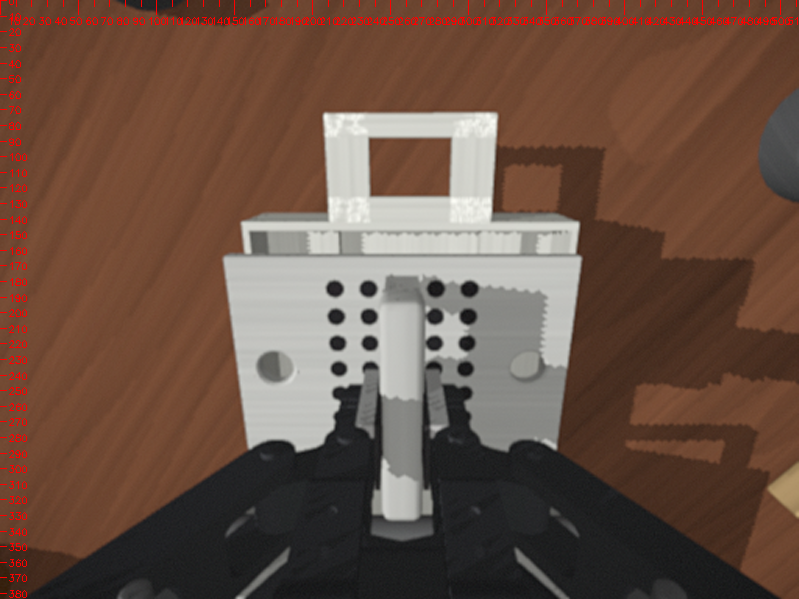

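View pics/k20_sceneo.png

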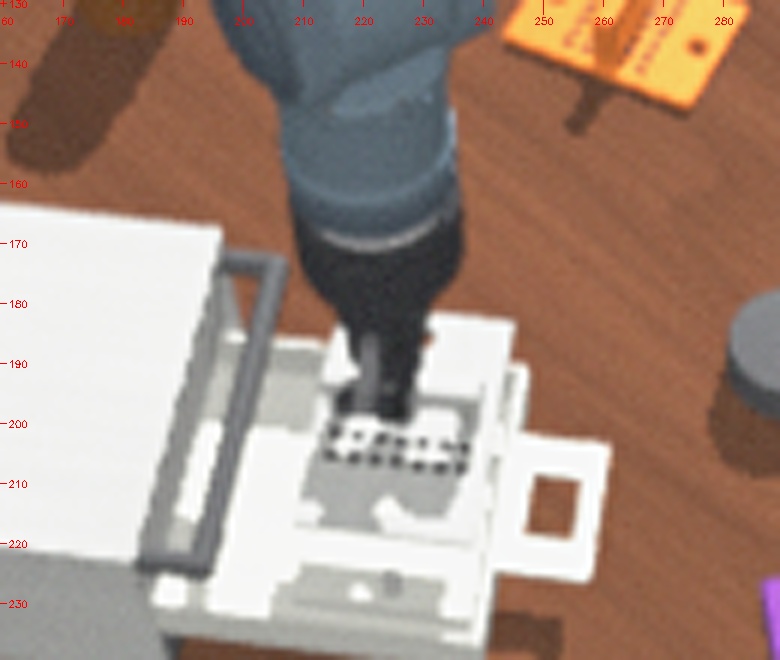

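{"api": "send_rows", "payload": {
  "increments": [
    [[0.0024, -0.0007, 0], [0, -0.25, 0], 0.0],
    [[0.0023, -0.0007, 0], [0, -0.25, 0], 0.0],
    [[0, 0, -0.012], [0, 0, 0], 0.0],
    [[0, 0, -0.014], [0, 0, 0], 0.0],
    [[0, 0, -0.01], [0, 0, 0], 0.0],
    [[0, 0, -0.006], [0, 0, 0], 0.0],
    [[0, 0, -0.003], [0, 0, 0], 0.0],
    [[0, 0, 0], [0, 0, 0], 0.0]
  ]
}}

```text
t: 22.42
tcp_pos: [0.5993, -0.086, 0.0993]
tool_rot: [0.004, 0.453, 0.891, 0.001]
force: [0.2, 0.6, -3.3]
opening: 0.149
```

```bash
cat > pl.py <<'E'
from look import *
def plook(tag):
    delta(unit(-.109,0,.04+.0221+.03),downR(UY+90),'hover30')
    look(tag,[('wrist',(120,140,400,300),2.8)],ovl=False)
    p=dict(np.load(f'{tag}_wrist.npz')); c=cv2.imread(f'pics/{tag}_wristo.png')
    for y in(.05,-.05):
        for z,r,col in((.064,.0015,(0,0,255)),(.054,.005,(255,0,0)),(.04,.005,(0,160,0))):
            q=proj(p,np.array([unit(-.112+r*np.cos(a),y+r*np.sin(a),z) for a in np.linspace(0,6.28,24)]))
            cv2.polylines(c,[np.int32((q-[120,140]+.5)*2.8)],True,col,1)
    cv2.imwrite(f'pics/{tag}_wristo.png',c)
E
python3 -c "
from pl import *
plook('k21')"
```

```text
hover30 t 22.42 tcp [ 0.5993 -0.086   0.0993] dp [-0.0031  0.0006 -0.0072] rv [0.08 0.41 0.03] | 0.008 0.4 J [-14.  29.  -5.  56.   0.  40.] F [ 0.2  0.6 -3.3] M [-0.02 -0.01  0.02] op 0.149
```

View pics/k21_wristo.png

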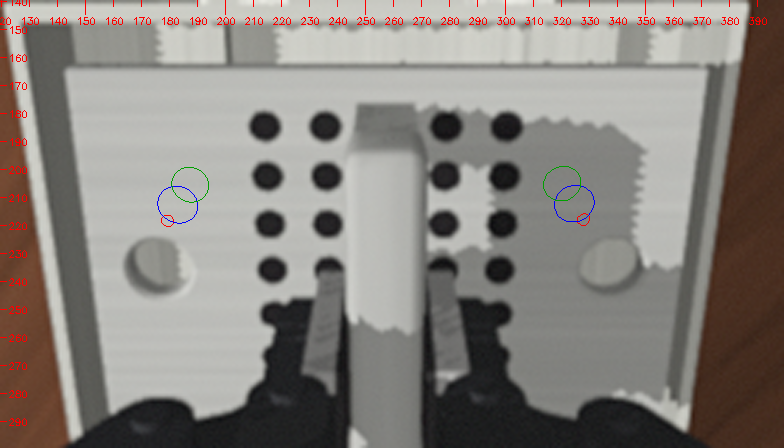

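```bash
cat >> pl.py <<'E'
def holes(tag,uvs,zt):
    p=dict(np.load(f'{tag}_wrist.npz'));a=np.radians(UY)
    for uv in uvs:
        X=onz(p,uv,zt);d=X[:2]-U; print('hole unit',(np.cos(a)*d[0]+np.sin(a)*d[1]).round(4),(-np.sin(a)*d[0]+np.cos(a)*d[1]).round(4))
E
python3 -c "
from pl import *
px=lambda u,v:(120+u/2.8-.5,140+v/2.8-.5)
holes('k21',[px(159,265),px(611,264)],.0993-.0221+.006)
holes('k21',[px(159,265),px(611,264)],.0993-.0221+.003)
"
```

```text
hole unit -0.11 -0.0472
hole unit -0.1098 0.0515
hole unit -0.1085 -0.0482
hole unit -0.1083 0.0525
```

{"api": "send_rows", "payload": {
  "increments": [
    [[-0.0016, 0.0005, 0], [0, 0.2, 0], 0.0],
    [[-0.0016, 0.0005, 0], [0, 0.2, 0], 0.0],
    [[0, 0, -0.002], [0, 0, 0], 0.0],
    [[0, 0, -0.002], [0, 0, 0], 0.0],
    [[0, 0, 0], [0, 0, 0], 0.0],
    [[0, 0, 0], [0, 0, 0], 0.0],
    [[0, 0, 0], [0, 0, 0], 0.0],
    [[0, 0, 0], [0, 0, 0], 0.0]
  ]
}}

```text
t: 23.13
tcp_pos: [0.5965, -0.085, 0.0959]
tool_rot: [0.001, 0.453, 0.891, -0.0]
force: [0.6, -0.4, -3.8]
opening: 0.148
```

```bash
python3 -c "
from pl import *
plook('k22')"
```

```text
hover30 t 23.13 tcp [ 0.5965 -0.085   0.0959] dp [-0.0003 -0.0004 -0.0038] rv [0.1  0.07 0.02] | 0.004 0.1 J [-14.  29.  -5.  56.  -0.  40.] F [ 0.6 -0.4 -3.8] M [ 0.04 -0.03 -0.01] op 0.148
```

View pics/k22_wristo.png

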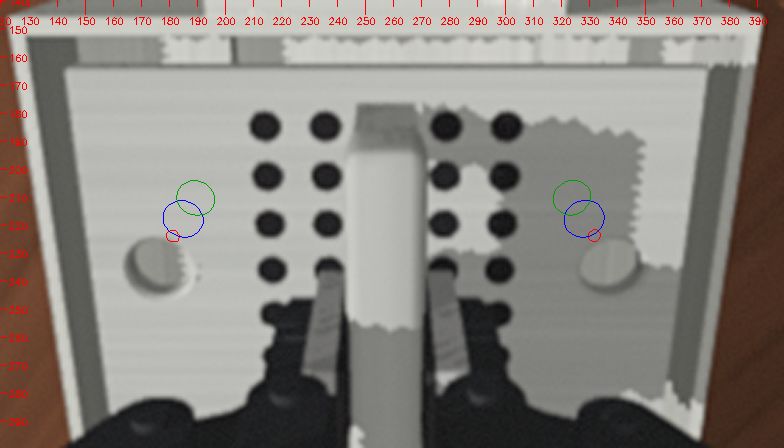

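{"api": "send_rows", "payload": {
  "increments": [
    [[-0.0002, -0.0002, -0.002], [0, 0, 0], 0.0],
    [[0, 0, -0.003], [0, 0, 0], 0.0],
    [[0, 0, -0.003], [0, 0, 0], 0.0],
    [[0, 0, -0.002], [0, 0, 0], 0.0],
    [[0, 0, 0], [0, 0, 0], 0.0],
    [[0, 0, 0], [0, 0, 0], 0.0],
    [[0, 0, 0], [0, 0, 0], 0.0],
    [[0, 0, 0], [0, 0, 0], 0.0]
  ]
}}

```text
t: 23.85
tcp_pos: [0.5964, -0.0852, 0.086]
tool_rot: [0.001, 0.453, 0.891, -0.0]
force: [-0.2, -1.0, -4.1]
opening: 0.145
```

```bash
python3 -c "
from pl import *
plook('k23')"
```

```text
hover30 t 23.85 tcp [ 0.5964 -0.0852  0.086 ] dp [-0.0002 -0.0002  0.0061] rv [0.1  0.08 0.02] | 0.006 0.1 J [-14.  29.  -6.  55.  -0.  40.] F [-0.2 -1.  -4.1] M [-0.04  0.01 -0.02] op 0.145
```

View pics/k23_wristo.png

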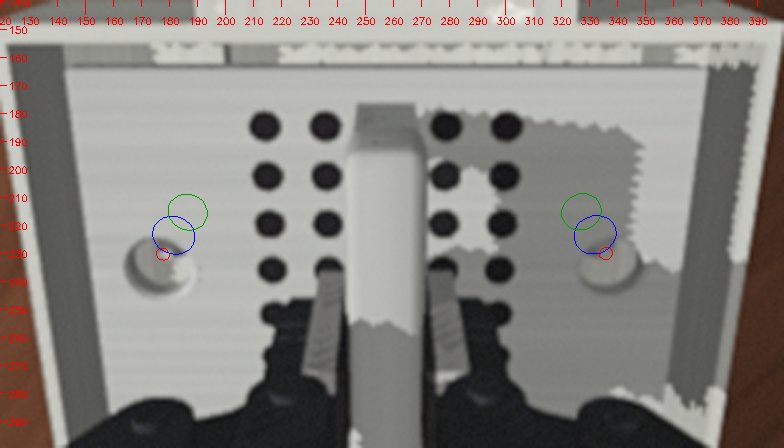

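```bash
python3 -c "
from pl import *
im=cv2.imread('pics/k23_wrist.png')
def enh(a): 
    a=a.astype(float); return np.uint8(np.clip((a-60)*255/(235-60),0,255))
a=cv2.resize(enh(im[215:255,150:200]),None,fx=7,fy=7,interpolation=cv2.INTER_CUBIC);b=cv2.resize(enh(im[215:255,312:362]),None,fx=7,fy=7,interpolation=cv2.INTER_CUBIC)
cv2.imwrite('pics/k23h.png',np.hstack([a,b]))"
```

```text
(no output)
```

View pics/k23h.png

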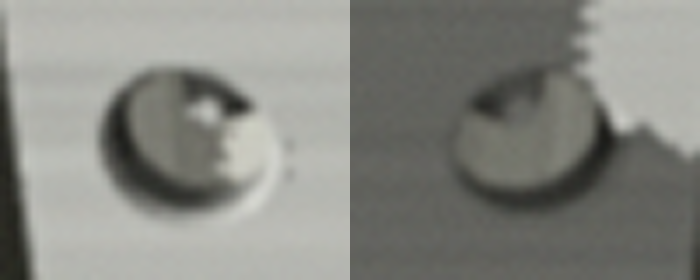

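{"api": "send_rows", "payload": {
  "increments": [
    [[-0.0001, -0.0001, -0.002], [0, 0, 0], 0.0],
    [[0, 0, -0.002], [0, 0, 0], 0.0],
    [[0, 0, -0.002], [0, 0, 0], 0.0],
    [[0, 0, -0.002], [0, 0, 0], 0.0],
    [[0, 0, -0.002], [0, 0, 0], 0.0],
    [[0, 0, -0.001], [0, 0, 0], 0.0],
    [[0, 0, 0], [0, 0, 0], 0.0],
    [[0, 0, 0], [0, 0, 0], 0.0]
  ]
}}

```text
t: 24.57
tcp_pos: [0.5961, -0.0853, 0.0747]
tool_rot: [0.001, 0.453, 0.891, -0.001]
force: [-0.3, -0.0, -4.1]
opening: 0.147
```

```bash
cat >> pl.py <<'E'
def hh(tag):
    plook(tag); im=cv2.imread(f'pics/{tag}_wrist.png')
    def enh(a): 
        a=a.astype(float); return np.uint8(np.clip((a-60)*255/(235-60),0,255))
    a=[cv2.resize(enh(im[210:255,x:x+50]),None,fx=7,fy=7,interpolation=cv2.INTER_CUBIC) for x in(150,312)]
    cv2.imwrite(f'pics/{tag}h.png',np.hstack(a))
E
python3 -c "
from pl import *
hh('k24')"
```

```text
hover30 t 24.57 tcp [ 0.5961 -0.0853  0.0747] dp [ 0.0002 -0.0001  0.0174] rv [0.09 0.05 0.03] | 0.017 0.1 J [-14.  30.  -7.  54.  -0.  40.] F [-0.3 -0.  -4.1] M [0.   0.02 0.01] op 0.147
```

View pics/k24h.png

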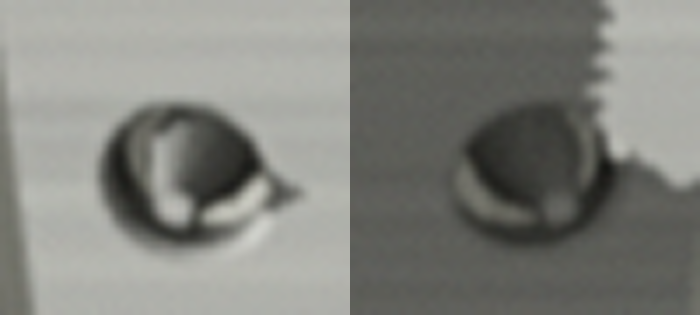

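{"api": "send_rows", "payload": {
  "increments": [
    [[0.0006, 0, -0.001], [0, 0, 0], 0.0],
    [[0, 0, -0.002], [0, 0, 0], 0.0],
    [[0, 0, -0.002], [0, 0, 0], 0.0],
    [[0, 0, -0.002], [0, 0, 0], 0.0],
    [[0, 0, -0.001], [0, 0, 0], 0.0],
    [[0, 0, -0.001], [0, 0, 0], 0.0],
    [[0, 0, 0], [0, 0, 0], 0.0],
    [[0, 0, 0], [0, 0, 0], 0.0]
  ]
}}

```text
t: 25.28
tcp_pos: [0.5967, -0.0853, 0.0657]
tool_rot: [0.001, 0.453, 0.891, -0.001]
force: [-0.8, 0.2, -4.0]
opening: 0.149
```

```bash
python3 -c "
from pl import *
hh('k25')"
```

```text
hover30 t 25.28 tcp [ 0.5967 -0.0853  0.0657] dp [-0.0004 -0.0001  0.0264] rv [0.09 0.05 0.02] | 0.026 0.1 J [-14.  30.  -7.  52.  -0.  40.] F [-0.8  0.2 -4. ] M [ 0.01  0.02 -0.03] op 0.149
```

View pics/k25h.png

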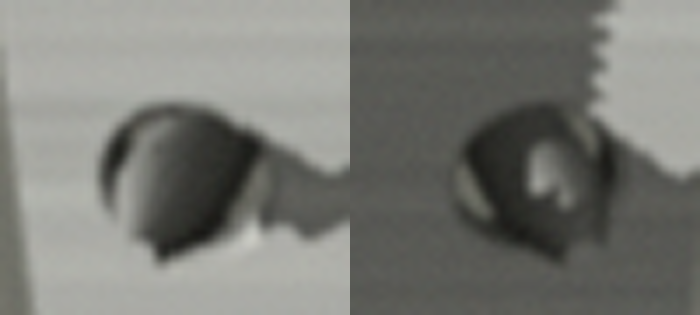

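{"api": "send_rows", "payload": {
  "increments": [
    [[0.0003, 0.0002, -0.001], [0, 0, 0], 0.0],
    [[0, 0, -0.001], [0, 0, 0], 0.0],
    [[0, 0, -0.001], [0, 0, 0], 0.0],
    [[0, 0, 0], [0, 0, 0], 0.0],
    [[0, 0, 0], [0, 0, 0], 0.0],
    [[0, 0, 0], [0, 0, 0], 0.0],
    [[0, 0, 0], [0, 0, 0], 0.0],
    [[0, 0, 0], [0, 0, 0], 0.0]
  ]
}}

```text
t: 26.0
tcp_pos: [0.5971, -0.0851, 0.0629]
tool_rot: [0.001, 0.453, 0.891, -0.0]
force: [-0.3, 0.3, -4.2]
opening: 0.147
```

```bash
python3 -c "
from pl import *
hh('k26')
look('k26',[('scene',(170,150,270,240),8)],ovl=False)"
```

```text
hover30 t 26.0 tcp [ 0.5971 -0.0851  0.0629] dp [-0.0009 -0.0003  0.0292] rv [0.1  0.07 0.02] | 0.029 0.1 J [-14.  30.  -7.  52.  -0.  40.] F [-0.3  0.3 -4.2] M [ 0.05 -0.01 -0.01] op 0.147
```

View pics/k26_sceneo.png

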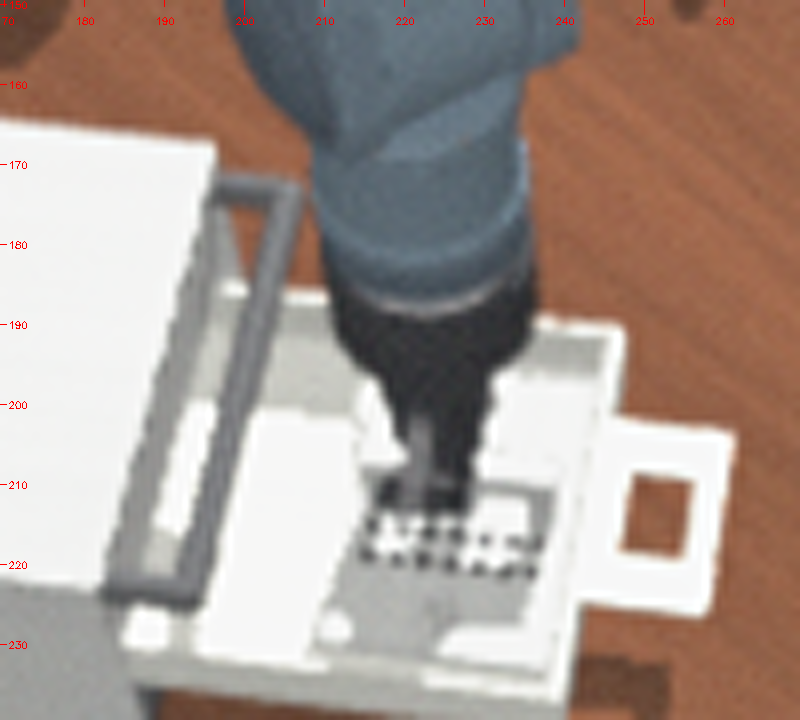

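{"api": "send_rows", "payload": {
  "increments": [
    [[0, 0, -0.0005], [0, 0, 0], 0.0],
    [[0, 0, -0.0005], [0, 0, 0], 0.0],
    [[0, 0, -0.0005], [0, 0, 0], 0.0],
    [[0, 0, -0.0005], [0, 0, 0], 0.0],
    [[0, 0, 0], [0, 0, 0], 0.0],
    [[0, 0, 0], [0, 0, 0], 0.0],
    [[0, 0, 0], [0, 0, 0], 0.0],
    [[0, 0, 0], [0, 0, 0], 0.0]
  ]
}}

```text
t: 26.77
tcp_pos: [0.5973, -0.0853, 0.0621]
tool_rot: [0.002, 0.453, 0.891, -0.001]
force: [-3.4, 0.4, 5.1]
opening: 0.15
```

{"api": "send_rows", "payload": {
  "increments": [
    [[0, 0, 0.0004], [0, 0, 0], 0.0],
    [[0, 0, 0], [0, 0, 0], 0.016],
    [[0, 0, 0], [0, 0, 0], 0.02],
    [[0, 0, 0], [0, 0, 0], 0.028],
    [[0, 0, 0], [0, 0, 0], 0.036],
    [[0, 0, 0], [0, 0, 0], 0.036],
    [[0, 0, 0], [0, 0, 0], 0.036],
    [[0, 0, 0], [0, 0, 0], 0.036]
  ]
}}

```text
t: 27.43
tcp_pos: [0.5971, -0.0851, 0.0612]
tool_rot: [0.001, 0.453, 0.891, -0.0]
force: [0.5, -0.1, 0.3]
opening: 0.422
```

```bash
python3 -c "
from pl import *
hh('k27')"
```

```text
hover30 t 27.43 tcp [ 0.5971 -0.0851  0.0612] dp [-0.0008 -0.0003  0.0309] rv [0.09 0.07 0.03] | 0.031 0.1 J [-14.  30.  -8.  52.  -0.  40.] F [ 0.5 -0.1  0.3] M [-0.04 -0.03  0.06] op 0.422
```

View pics/k27_wristo.png

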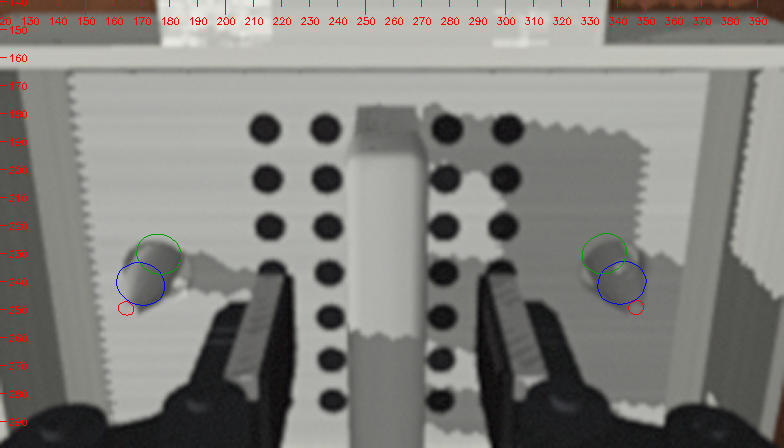

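Released, both pins through (at about (172,240) and (340,240)). Retreat straight up and check.

{"api": "send_rows", "payload": {
  "increments": [
    [[0, 0, 0.004], [0, 0, 0], 0.036],
    [[0, 0, 0.012], [0, 0, 0], 0.036],
    [[0, 0, 0.02], [0, 0, 0], 0.036],
    [[0, 0, 0.025], [0, 0, 0], 0.036],
    [[0, 0, 0.03], [0, 0, 0], 0.036],
    [[-0.01, 0.005, 0.03], [0, 0, 0], 0.036],
    [[-0.02, 0.01, 0.03], [0, 0, 0], 0.036],
    [[-0.03, 0.01, 0.02], [0, 0, 0], 0.036]
  ]
}}

```text
t: 28.15
tcp_pos: [0.5392, -0.0605, 0.2354]
tool_rot: [0.004, 0.453, 0.891, 0.0]
force: [0.4, 0.3, 1.0]
opening: 0.423
```

{"api": "send_rows", "payload": {
  "increments": [
    [[-0.025, 0.01, 0.01], [0, 0, 0], 0.036],
    [[-0.025, 0.01, 0.01], [0, 0, 0], 0.036],
    [[-0.025, 0.01, 0.01], [0, 0, 0], 0.036],
    [[-0.02, 0.01, 0.01], [0, 0, 0], 0.036],
    [[0, 0, 0], [0, 0, 0], 0.036],
    [[0, 0, 0], [0, 0, 0], 0.036],
    [[0, 0, 0], [0, 0, 0], 0.036],
    [[0, 0, 0], [0, 0, 0], 0.036]
  ]
}}

```text
t: 28.82
tcp_pos: [0.4427, -0.0204, 0.2718]
tool_rot: [0.001, 0.453, 0.891, -0.001]
force: [-0.6, 0.4, 0.7]
opening: 0.424
```

```bash
python3 -c "
from pl import *
print(read_state()['tcp_pos'])
look('k28',[('scene',(0,0,512,384),1.56),('top',(0,0,512,384),1.56)],ovl=False)
im=cv2.imread('pics/k28_scene.png'); p=params('scene'); b=(170,160,270,240)
crop(im,*b,8,'pics/k28z.png'); c=cv2.imread('pics/k28z.png')
for z in(.046,):
  q=proj(p,np.array([unit(-.112+x,y,z) for x,y in((.045,.065),(.045,-.065),(-.045,-.065),(-.045,.065))])); cv2.polylines(c,[np.int32((q-b[:2]+.5)*8)],True,(0,0,255),1)
cv2.imwrite('pics/k28z.png',c)
"
```

```text
[ 0.4426927  -0.02042108  0.27182315]
```

View pics/k28z.png

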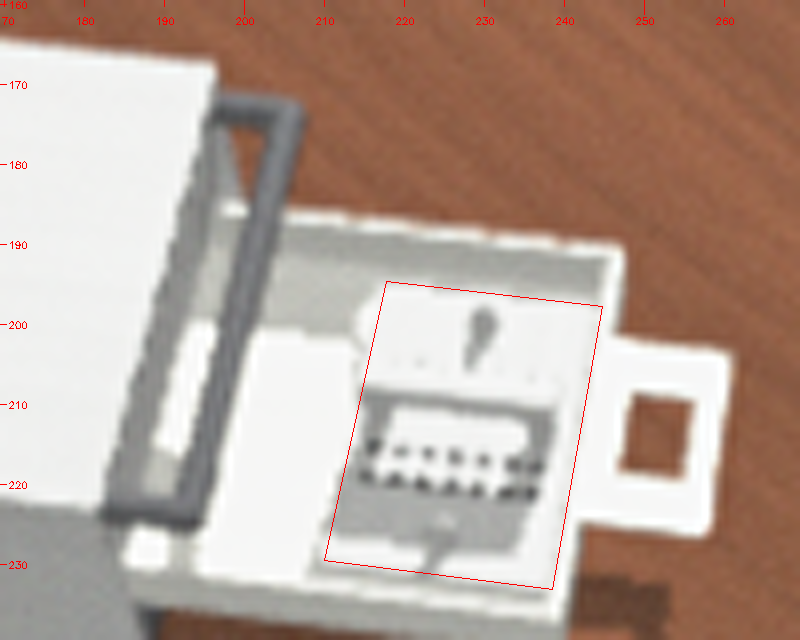

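View pics/k28_sceneo.png

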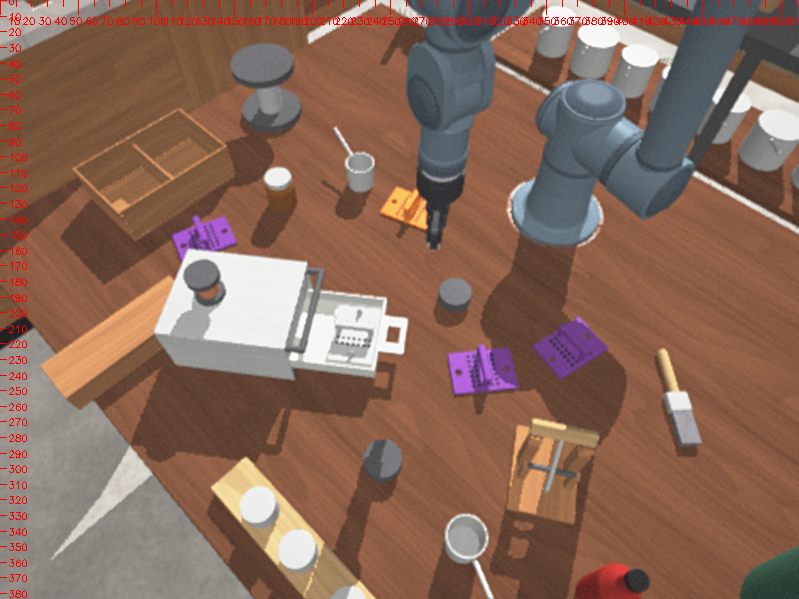

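View pics/k28_topo.png

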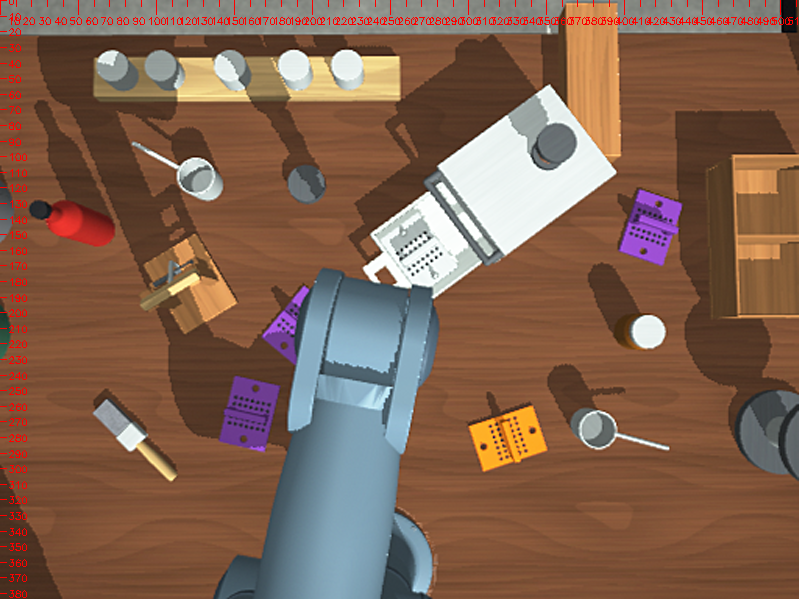

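```bash
python3 -c "
from cell import *
print(finish_job())"
```

```text
the job is handed in; nothing more can be done
None
```

The job is finished and handed in at about 29 s of the 72 s allowed.

- **Hook and tray:** I took the hook from its stand, came in under the guard bar and caught the claw in the finger hole. I pulled until the force rose to about 12 N horizontally at the stop. The outline drawn for 0.160 m out matched the tray in the pictures. The hook then went back in its stand, and the scene picture matches the one taken at the start.
- **Plate:** I picked up the steel plate, not the orange or purple ones, and lowered it with both pins seen in its holes. I let go only after it touched the ledges, with about 9 N of contact force.
- **Last checks:** In the final pictures the plate lies flat, matching the outline drawn for its seated position with both pins through. The tray is still fully out, and the far iron weight and dye cup have not moved. The gripper is well clear of everything.
- **Disagreements:** Moves came out up to about 3 mm off what I commanded, and I corrected them step by step. The cameras differed by about 2 mm on where the plate sat in the gripper. The hook's final seat agreed with its starting pose to within about 1 mm. No check failed.

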